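# Load the reader's sample carousel and run it round once by hand

## Robot

A 6-joint arm with a two-finger parallel gripper is mounted at the origin on a cart in front of the work surface, level with it; the furniture and walls round the work are solid. World frame = base frame: x ahead of the robot, y to its left, z up, the work surface at z = 0. Lengths are in mm, angles in rad, forces in N, time in s.
With the tool pointing down it reaches from about 275 to 1000 mm from the base axis. Payload 8.4 kg.
Tool frame: the origin (TCP) lies on the centre line of the jaws, within the pads' length; the fingertips stand 17 mm ahead of it and the grasp point (between the pads) lies 2 mm behind it (r.tcp_to_tips is the z of the fingertips in the tool frame, in mm); z points along the fingers, y is the direction in which the jaws open and shut (so a half turn about z gives the same grasp; the last joint's range is limited). The gripper opens to 85 mm and grips with 20 to 120 N. Pads are 22 mm wide; open, the fingers measure 114 mm over their backs; the gripper's body (76 mm by 85 mm) begins 54 mm behind the grasp point. The pads swing forward as they close: fully open they stand 13 mm farther back than shut.
Start: joints at [-1.245, 0.353, 1.633, -0, 1.155, -0.002], TCP at [201.224, -591.724, 248.281] pointing down, gripper open.
Joint ranges: [-2.63, 2.63], [-0.92, 2.1], [0.06, 2.66], [-1.3, 4.44], [0, 2.69], [-3.02, 3.02]. Speed limits (rad/s): [2.22, 2.22, 2.79, 3.14, 3.14, 3.14].

## Interface

Orientations are given as [roll, pitch, yaw] about the fixed x, y, z axes, in that order (R = Rz(yaw) Ry(pitch) Rx(roll)).
In Python, from rig import r, cams, job gives the robot as it stands.
- The arm moves only by the tool drive_tool, never from a script. Its argument "deltas" is a list of rows, each a list of 4 numbers: the shift along the tool's x, y, z in cm, then the turn about the tool's z in rad. In form: [[x, y, z, roll], ...]. A call has 1 to 12 rows; each row shifts and turns the commanded pose from where the row before left it, along the tool's axes as they then stand; what a row does not reach is not made up. A row lasts 1/12 s, in which the tool goes at most 41.7 mm and 7.16 degrees, less where a joint would pass 70% of its speed; a pose out of reach is approached as far as the arm can. A call with a gripper value outside its range is refused whole. "jaw" is the closure, from 0 (fully open) to 1 (shut), set as the call begins (left out, the last holds). The fingers move at their own pace and stop on an object; "force" is the grip in N (left out, the last holds). Time passes only in rows, so rows that do not move let the fingers close. It gives the time, the measured TCP pose, the force and the opening at its end, in the units of the state.
- r.sense(): the state, without advancing time (a new reading comes with each control period).
- cams.grab_frame(name): name is "scene" or "side" or "wrist"; returns (picture, depth): 384x512x3 uint8, red, green, blue; 384x512 float32, mm along the optical axis (not along the pixel's ray), 0 where there is no reading.
- cams.camera_params(name): a dict with "fx", "fy", "cx", "cy" (pixels), "R" (3x3) and "t" (3): a world point X has camera coordinates R X + t. Camera axes: x right, y down, z forward; pixel columns grow to the right and rows downward; lengths in mm; the calibration is good to about 2 mm. A picture is of the moment at which its call begins: read the wrist's pose just before it. camera_params takes no time and is no camera call; for the wrist camera it gives the pose at the moment of the call.
- job.sign_off(): hands the job in, once; it reports no verdict.
The state is a dict: "clock": time; "qpos": joint angles; "qvel": joint speeds; "joint_efforts": joint torques, N m; "eef_pos": TCP position; "tcp_rot": TCP orientation; "contact_force": force on the tool from outside, world axes, zero at the start; "wrist_torque": the same for the moment, N m; "opening": opening from 0.0 (shut) to 1.0 (fully open).
Only numpy, scipy, OpenCV 4.12 (cv2) and the standard library are available. Lean on these libraries where they do the work, as an engineer would, in place of code of your own. Each camera call takes 0.05 s, during which the arm holds its last target. There are 200 camera calls.

## Task

Load the reader: set each sample cup into its own open holder on the carousel and twist it to and fro while pressing lightly, never so hard that the sprung carousel is pushed down by 3 mm, until it is fully home with its lid down on the holder's rim. Then swing the reading head over the carousel as far as its stop and turn the crank clockwise until the white reference is under the head, and on through one full turn more, so that every cup passes below the head and the reference ends up under it again. Leave the glass beaker alone.

Things in the scene. Friction and masses are not known exactly. Their poses are not given: they have to be found in the camera images.
- cup_a_center (a point): sample cup, all alike, two or three present on the bench left of the reader. Upright, 64 mm tall: steel body 43 mm in diameter, foot tapered to 38 mm over its lowest 6 mm; above 38 mm a ribbed grey lid 58 mm in diameter, 26 mm tall, by which it is gripped (mid-lid is 19 mm above this point). 0.12 to 0.24 kg. This point: on the axis, half-way up (32 mm above the underside), z up the cup
- cup_b_center (a point): sample cup, all alike, two or three present on the bench left of the reader. Upright, 64 mm tall: steel body 43 mm in diameter, foot tapered to 38 mm over its lowest 6 mm; above 38 mm a ribbed grey lid 58 mm in diameter, 26 mm tall, by which it is gripped (mid-lid is 19 mm above this point). 0.12 to 0.24 kg. This point: on the axis, half-way up (32 mm above the underside), z up the cup
- cup_c_center (a point): sample cup, all alike, two or three present on the bench left of the reader. Upright, 64 mm tall: steel body 43 mm in diameter, foot tapered to 38 mm over its lowest 6 mm; above 38 mm a ribbed grey lid 58 mm in diameter, 26 mm tall, by which it is gripped (mid-lid is 19 mm above this point). 0.12 to 0.24 kg. This point: on the axis, half-way up (32 mm above the underside), z up the cup
- holder_a (a point): centre of the mouth of an open holder on the carousel, level with its rim, z up; turns with the carousel. Upright steel sleeve, bore 46 mm, 52 mm outside, 37 mm deep, with three spring jaws inside from 9 mm below the rim. Any cup fits any holder. A cup fully home has its lid on the rim, its half-way point 6 mm below this point; the lid overhangs the sleeve by 3 mm all round, so fingertips may reach past the rim
- holder_b (a point): centre of the mouth of an open holder on the carousel, level with its rim, z up; turns with the carousel. Upright steel sleeve, bore 46 mm, 52 mm outside, 37 mm deep, with three spring jaws inside from 9 mm below the rim. Any cup fits any holder. A cup fully home has its lid on the rim, its half-way point 6 mm below this point; the lid overhangs the sleeve by 3 mm all round, so fingertips may reach past the rim
- holder_c (a point): centre of the mouth of an open holder on the carousel, level with its rim, z up; turns with the carousel. Upright steel sleeve, bore 46 mm, 52 mm outside, 37 mm deep, with three spring jaws inside from 9 mm below the rim. Any cup fits any holder. A cup fully home has its lid on the rim, its half-way point 6 mm below this point; the lid overhangs the sleeve by 3 mm all round, so fingertips may reach past the rim
- carousel_axis (a point): centre of the underside of the carousel, a turntable 200 mm in diameter. A cup drops freely about 9 mm into a holder, then its spring jaws bind: straight down it takes some 40 to 55 N (it only creeps below that), too much for the spindle; turned to and fro (half a radian either way is enough) while it is pressed, it sinks under 20 N. The turning takes about 1 N m, so grip the lid firmly. Holder rims are 103 mm above the bench
- carousel (a joint): how far the carousel is pushed down on its sprung spindle, in m: 0 when it is not pressed, about 1 mm per 10 N once the press passes 5 N, 3 mm at about 30 N; it springs back
- reference (a point): centre of the top of the white reference disc (47 mm in diameter, on a black pedestal 57 mm in diameter, fixed to the carousel); the reference and the three holders sit on a circle of 70 mm radius round the carousel's axis, a quarter turn apart. Neighbours are 99 mm apart, centre to centre
- read_point (a point): fixed point of the reader: the place over which the head looks down when it is swung in, 7 mm above the lids of seated cups, which pass it as the carousel turns; a cup that stands proud by more than 7 mm strikes the head
- head (a joint): angle of the reading head's arm: 0 parked aside, growing counter-clockwise seen from above as it swings over the carousel, 1.715 rad on its stop. It stays where it is left; friction 0.15 N m
- head_knob (a point): middle (of the height to grip) of the black knob on top of the reading head: upright cylinder 20 mm in diameter, 32 mm tall, 14 mm of it above this point. The head below it is 46 mm in diameter and its underside is 54 mm below this point
- head_pivot (a point): point on the vertical axis about which the head swings, level with head_knob, which is 90 mm from it; a fixed post stands below
- crank (a joint): angle of the crank, growing clockwise seen from above, counted on over whole turns; it starts between -1.3 and -0.5. It is geared one to one to the carousel, which turns clockwise with it: at 0 and again at 2 pi (6.283) rad the reference is under the reading point. It turns endlessly; about 2 to 5 N at the knob
- crank_grip (a point): point on the axis of the crank's black knob at the height to grip it: upright, freely spinning handle 22 mm in diameter, 52 mm tall, 22 mm of it above this point
- crank_axis (a point): point on the crank's fixed vertical axis, level with crank_grip, which goes round it on a circle of 50 mm radius
- reader: the reader: white bench housing 240 x 434 mm, 50 mm high, fixed to the bench; origin under its centre, its x axis points away from the robot, y to the left. Carousel (200 mm in diameter, holder rims 103 mm above the bench) in its left half, crank in its right half, post of the head at the rear left
- glass_beaker: glass beaker, 58 mm in diameter, 70 mm tall, standing on the bench beyond the cups; origin under its centre. It must stay where it is
Mind the look-alikes: they are no part of the job. What is shaped like the part that bears cup_a_center but red is not meant.

How it is judged:
By the outcome, as a careful person would: the job done as asked, in the order asked, and still so for the second after the job is handed in, with the robot touching nothing.
Of cup_a, cup_b, cup_c only 2 to 3 are there at a start; the rules pass over those that are not, and their reading is None.
At some moment in a run one of cup_a, cup_b, cup_c may be knocked a few centimetres aside while the robot is not near it.
Once in a run the grip may slacken for a moment while it holds something.
It also fails if it takes over 210 s, if anything falls off the work surface, if the arm or the gripper's body presses on something with over 40 N, if the wrist force passes 120 N, or if a joint passes its speed limit or range.

## Working session

There is one attempt and no reset: what is moved stays moved. The work goes in short steps, Python scripts to look and compute and a tool call to move; the robot and the scene stay as the last step left them, time stands still between calls to the robot, and variables do not carry over. Pictures are saved under pics/ and viewed, about 12 in all and at most 16, crops included, and the job is handed in when it is done.

Besides the shell and the picture viewer there is one more tool, called as a command line: name --pt "numbers of a row" for each row, then --argument value for the rest. drive_tool: Moves the arm, as the interface text tells. Its arguments: {"type":"object","properties":{"deltas":{"type":"array"},"jaw":{"type":"number"},"force":{"type":"number"}},"required":["deltas"]}

```bash
mkdir -p pics; ls
cat > h.py <<'E'
import numpy as np, cv2
from rig import r, cams, job
def grab(n,fn=None):
    P=cams.camera_params(n); im,d=cams.grab_frame(n)
    if fn: cv2.imwrite('pics/'+fn,im[:,:,::-1])
    return im,d,P
def ray(P,u,v,z):
    R=np.array(P['R']);t=np.array(P['t']);c=-R.T@t
    w=R.T@np.array([(u-P['cx'])/P['fx'],(v-P['cy'])/P['fy'],1])
    return c+w*(z-c[2])/w[2]
def cloud(P,d):
    v,u=np.mgrid[:d.shape[0],:d.shape[1]]
    X=np.stack([(u-P['cx'])/P['fx']*d,(v-P['cy'])/P['fy']*d,d],-1)
    return (X-np.array(P['t']))@np.array(P['R'])
E
python3 - <<'E'
from h import *
s=r.sense();print({k:np.round(v,3).tolist() for k,v in s.items()})
a,_,P=grab('scene');b,_,Q=grab('side')
for p in (P,Q):
    R=np.array(p['R']);print(-R.T@np.array(p['t']),R[2])
cv2.imwrite('pics/a.png',np.hstack([a,b])[:,:,::-1][:, :])
cv2.imwrite('pics/a1.png',a[:,:,::-1]);cv2.imwrite('pics/a2.png',b[:,:,::-1])
E
```

```text
pics
{'clock': 0.0, 'qpos': [-1.245, 0.354, 1.634, 0.0, 1.155, -0.002], 'qvel': [0.001, 0.0, 0.001, -0.001, -0.001, 0.001], 'joint_efforts': [-0.002, -60.525, -34.207, -0.0, 0.009, -0.0], 'eef_pos': [201.096, -591.284, 247.546], 'tcp_rot': [-3.14, -0.0, 0.328], 'contact_force': [-0.265, 0.523, -0.824], 'wrist_torque': [0.025, 0.031, 0.004], 'opening': 0.998}
[ 54.43526691 594.54549825 881.2109735 ] [ 0.46789468 -0.50251298 -0.72701807]
[449.26155235 834.13351699 653.92755375] [ 0.09887998 -0.80820218 -0.58054457]
```

View pics/a1.png

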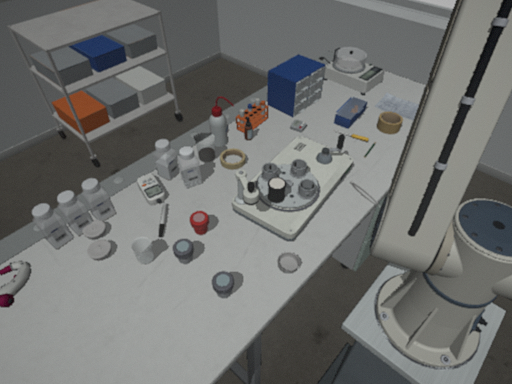

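View pics/a2.png

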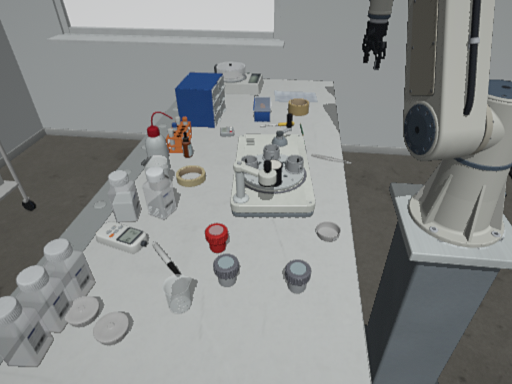

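Run:
```python
from h import *
out=[]
for n,(x0,y0,x1,y1),fn in (('scene',(170,130,370,300),'b1'),('side',(150,100,350,320),'b2')):
    im,d,P=grab(n); X=cloud(P,d)
    np.savez('pics/'+n,im=im,X=X)
    c=cv2.resize(im[y0:y1,x0:x1],None,fx=4 if n=='scene' else 2.7,fy=4 if n=='scene' else 2.7,interpolation=cv2.INTER_CUBIC)
    out.append(c);cv2.imwrite('pics/%s.png'%fn,c[:600,:800,::-1])
    # top-down height summary: lid-height points on bench left of the reader
    for nm,lo,hi,k in (('lid64',58,70,0),('reader',70,175,0)):
        m=(X[...,2]>lo)&(X[...,2]<hi)&(d>0)&(X[...,0]>200)&(X[...,0]<900)&(abs(X[...,1])<500)
        nb,l,st,ce=cv2.connectedComponentsWithStats(m.astype(np.uint8))
        for i in range(1,nb):
            if st[i,4]>40:
                p=X[l==i]; print(n,nm,st[i,4],ce[i].round(),'min',p.min(0).round(),'max',p.max(0).round(),np.median(im[l==i],0))
```

```text
scene lid64 52 [287. 101.] min [ 802. -500.   58.] max [ 896. -475.   70.] [34. 47. 76.]
scene lid64 97 [255. 113.] min [ 872. -406.   58.] max [ 900. -254.   70.] [123.  73.  45.]
scene lid64 44 [206. 149.] min [852. -63.  58.] max [892. -15.  69.] [61. 60. 58.]
scene lid64 98 [324. 158.] min [ 495. -307.   58.] max [ 549. -260.   70.] [ 92.5  99.  103. ]
scene lid64 1094 [288. 188.] min [ 430. -186.   58.] max [624.  12.  70.] [141. 147. 147.]
scene lid64 59 [191. 172.] min [794.  55.  59.] max [864. 112.  70.] [114. 116. 118.]
scene lid64 52 [103. 206.] min [893. 344.  58.] max [900. 400.  70.] [ 99. 100. 100.]
scene lid64 221 [199. 218.] min [611. 175.  58.] max [666. 232.  66.] [138.  63.  62.]
scene lid64 115 [141. 244.] min [655. 354.  58.] max [712. 409.  70.] [141. 144. 143.]
scene lid64 267 [183. 247.] min [566. 277.  58.] max [622. 331.  66.] [88. 92. 96.]
scene lid64 328 [223. 281.] min [405. 276.  59.] max [461. 330.  67.] [88. 91. 96.]
scene reader 490 [288.  88.] min [ 801. -500.   70.] max [ 900. -473.  168.] [32. 46. 76.]
scene reader 126 [222. 125.] min [ 880. -176.
[... 1750 characters left out ...]
  99.] min [ 806. -500.   70.] max [ 900. -472.  166.] [ 32.  59. 105.]
side reader 172 [285. 126.] min [ 484. -336.   70.] max [ 537. -275.  146.] [66.  69.5 66.5]
side reader 88 [163. 145.] min [ 887. -169.   71.] max [ 900. -123.  120.] [128.5 133.  133. ]
side reader 1304 [259. 169.] min [ 497. -184.   70.] max [626. 119. 175.] [135. 139. 138.]
side reader 826 [157. 181.] min [798. -85.  70.] max [900. 116. 142.] [156. 159. 160.]
side reader 268 [295. 163.] min [ 437. -123.   70.] max [492. -66. 103.] [117. 121. 123.]
side reader 136 [131. 192.] min [890.  78.  70.] max [900. 134. 109.] [139. 143. 144.]
side reader 85 [ 81. 263.] min [897. 347.  71.] max [900. 391. 101.] [121. 124. 125.]
```

View pics/b1.png

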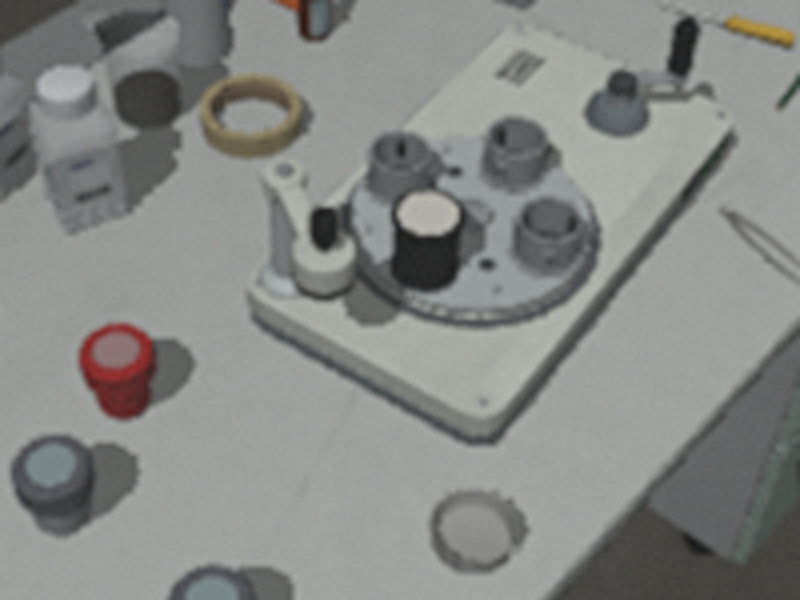

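Run:
```python
from h import *
for n in('scene','side'):
    f=np.load('pics/%s.npz'%n);X=f['X'];im=f['im']
    def rep(nm,lo,hi,box,dark=None):
        m=(X[...,2]>lo)&(X[...,2]<hi)&(X[...,0]>box[0])&(X[...,0]<box[1])&(X[...,1]>box[2])&(X[...,1]<box[3])
        if dark: m&=im.max(-1)<dark
        nb,l,st,ce=cv2.connectedComponentsWithStats(m.astype(np.uint8),connectivity=8)
        for i in range(1,nb):
            if st[i,4]>12:
                p=X[l==i];(c,rad)=cv2.minEnclosingCircle(p[:,:2].astype(np.float32)); print(n,nm,st[i,4],'circ',np.round(c,1),round(rad,1),'mean',p.mean(0).round(1),'zmax',p[:,2].max().round(1),np.median(im[l==i],0))
    rep('rims',97,108,(420,640,-200,30))
    rep('ref',118,140,(420,640,-200,25))
    rep('headtop',125,200,(450,680,20,150))
    rep('knob',135,200,(450,680,20,150),70)
    rep('crank',85,160,(440,600,-400,-220))
    rep('disc',55,66,(420,650,-200,30))
    rep('cup',59,70,(380,680,160,340))
```

```text
scene rims 62 circ [ 537.5 -156.8] 28.6 mean [ 536.9 -155.7  100.7] zmax 104.7 [ 95.5  98.5 100. ]
scene rims 58 circ [598.3 -79.7] 28.1 mean [598.4 -78.1 100.8] zmax 105.6 [ 95.   98.5 100. ]
scene rims 67 circ [458.7 -96.4] 27.2 mean [458.9 -95.2 100.8] zmax 106.2 [ 96.  99. 101.]
scene rims 42 circ [514.6 -12.9] 25.1 mean [506.2  -3.5 102.3] zmax 107.7 [39. 40. 39.]
scene ref 201 circ [520. -18.] 29.0 mean [518.3 -15.6 125.9] zmax 130.7 [167. 165. 159.]
scene headtop 438 circ [561.5  78.2] 64.2 mean [545.4  86.4 163.5] zmax 198.8 [132.  135.5 130. ]
scene knob 26 circ [521.9  96.2] 8.7 mean [519.8  99.8 190.8] zmax 198.8 [37. 39. 38.]
scene crank 165 circ [ 504.8 -306.1] 36.6 mean [ 498.9 -312.6  108.9] zmax 146.6 [60. 64. 64.]
scene disc 652 circ [527.  -81.4] 104.2 mean [521.1 -61.   63.9] zmax 66.0 [142. 148. 148.]
scene disc 57 circ [ 480.7 -158.3] 47.4 mean [ 484.4 -163.2   64.5] zmax 66.0 [148. 153. 153.]
scene cup 210 circ [638.5 203. ] 28.7 mean [637.9 203.4  62.5] zmax 66.3 [138.   64.5  63.5]
scene cup 256 circ [594.1 303.6] 28.7 mean [592.9 304.4  62.3] zmax 66.3 [88. 9
[... 678 characters left out ...]
7.9 mean [527.4 102.1 187.7] zmax 199.9 [20. 21. 23.]
side knob 24 circ [525.6 102.2] 21.9 mean [522.3 110.7 141.9] zmax 146.5 [46.5 48.5 48. ]
side crank 145 circ [ 508.5 -302.9] 34.9 mean [ 503.3 -311.8  108.5] zmax 146.3 [60. 62. 53.]
side disc 68 circ [ 575.8 -126.3] 46.2 mean [ 574.2 -127.9   64.3] zmax 65.9 [173.5 179.  179. ]
side disc 524 circ [532.3 -85.3] 99.8 mean [511.1 -44.3  63.5] zmax 66.0 [168.5 174.  174.5]
side cup 274 circ [642.9 204. ] 28.3 mean [642.6 204.9  61.6] zmax 66.7 [163.   87.5  87. ]
side cup 378 circ [597.  305.3] 28.2 mean [596.9 305.9  61.6] zmax 66.2 [116.5 121.  126. ]
side cup 391 circ [437.6 304.4] 28.5 mean [436.6 305.   61.5] zmax 64.7 [112. 117. 123.]
```

drive_tool --pt "0 0 0 -0.124" --pt "0 0 0 -0.124" --pt "0 0 0 -0.124" --pt "0 0 0 -0.124" --pt "0 0 0 -0.124" --pt "0 0 0 -0.124" --pt "0 0 0 -0.124" --pt "0 0 0 -0.124" --pt "0 0 0 -0.124" --pt "0 0 0 -0.124" --pt "3 0 0 0" --pt "4 0.7 0 0" --jaw 0 --force 60

```text
clock: 1.2
eef_pos: [207.8, -522.9, 247.8]
tcp_rot: [-3.141, 0.001, 1.567]
contact_force: [-0.1, -0.1, 0.2]
opening: 0.997
```

drive_tool --pt "4 1 0 0" --pt "4 1 0 0" --pt "4 1 0 0" --pt "4 1 0 0" --pt "4 1 0 0" --pt "4 1 0 0" --pt "4 1 0 0" --pt "4 1 0 0" --pt "4 1 0 0" --pt "4 1 0 0" --pt "4 1 0 0" --pt "4 1 0 0"

```text
clock: 2.2
eef_pos: [329.7, -40.2, 248.6]
tcp_rot: [3.14, 0.0, 1.567]
contact_force: [1.1, 0.2, -0.7]
opening: 1.003
```

drive_tool --pt "4 1 0 0" --pt "4 1 0 0" --pt "4 1 0 0" --pt "4 1 0 0" --pt "4 1 0 0" --pt "4 1 0 0" --pt "4 1 0 0" --pt "4 1 0 0" --pt "0 0 0 0" --pt "0 0 0 0" --pt "0 0 0 0"

```text
clock: 3.12
eef_pos: [410.2, 277.3, 247.8]
tcp_rot: [-3.14, 0.001, 1.569]
contact_force: [-0.2, -0.1, -0.8]
opening: 0.999
```

```bash
cat >> h.py <<'E'
def circles(n,lo,hi,box,minpx=12,dark=None,fn=None):
    im,d,P=grab(n,fn);X=cloud(P,d)
    m=(d>0)&(X[...,2]>lo)&(X[...,2]<hi)&(X[...,0]>box[0])&(X[...,0]<box[1])&(X[...,1]>box[2])&(X[...,1]<box[3])
    if dark: m&=im.max(-1)<dark
    nb,l,st,ce=cv2.connectedComponentsWithStats(m.astype(np.uint8),connectivity=8)
    for i in range(1,nb):
        if st[i,4]>minpx:
            p=X[l==i];c,rad=cv2.minEnclosingCircle(p[:,:2].astype(np.float32))
            print(n,st[i,4],'px',ce[i].round(),'circ',np.round(c,1),round(rad,1),'z',p[:,2].mean().round(1),p[:,2].max().round(1),np.median(im[l==i],0))
E
python3 - <<'E'
from h import *
circles('wrist',58,70,(300,750,150,450),100,None,'c1.png')
circles('side',58,70,(300,750,150,450),100)
E
```

```text
wrist 2784 px [443. 152.] circ [594.6 304.4] 29.0 z 63.8 66.8 [86. 87. 92.]
wrist 2687 px [278. 154.] circ [434.2 303.2] 28.9 z 63.9 66.9 [89. 90. 94.]
wrist 2259 px [472. 248.] circ [639.8 203. ] 29.1 z 63.5 66.4 [144.  34.  32.]
side 290 px [216. 230.] circ [642.7 203.1] 28.7 z 61.5 64.4 [169.   88.5  88.5]
side 393 px [226. 263.] circ [597.3 306.1] 28.8 z 61.5 64.8 [119. 123. 129.]
side 409 px [298. 269.] circ [436.8 303.3] 28.8 z 61.5 65.2 [119. 123. 129.]
side 207 px [176. 282.] circ [684.3 379.1] 30.5 z 63.8 68.7 [169. 173. 172.]
```

View pics/c1.png

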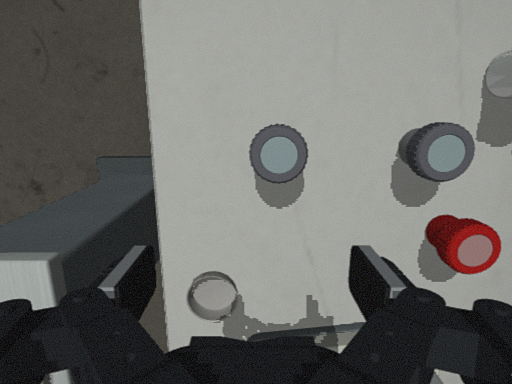

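The wrist view shows grey cups at (278,154) and (443,152). The red look-alike is at (472,248), the beaker at (510,75), and the dish at (213,295) is unrelated. I'm taking the near grey cup first.

drive_tool --pt "2.6 2.4 0 0" --pt "0 0 3 0" --pt "0 0 4 0" --pt "0 0 4 0" --pt "0 0 4 0" --pt "0 0 2.5 0" --pt "0 0 1.4 0" --pt "0 0 0.8 0" --pt "0 0 0 0" --pt "0 0 0 0"

```text
clock: 4.05
eef_pos: [435.3, 303.1, 51.9]
tcp_rot: [3.141, -0.0, 1.567]
contact_force: [0.2, 0.0, 0.6]
opening: 0.999
```

drive_tool --pt "0 0 0 0" --pt "0 0 0 0" --pt "0 0 0 0" --pt "0 0 0 0" --pt "0 0 0 0" --pt "0 0 0 0" --pt "0 0 0 0" --pt "0 0 0 0" --pt "0 0 0 0" --pt "0 0 0 0" --jaw 1 --force 100

```text
clock: 4.88
eef_pos: [435.8, 304.1, 53.3]
tcp_rot: [3.139, -0.001, 1.568]
contact_force: [-2.5, -2.5, 13.9]
opening: 0.652
```

drive_tool --pt "0 0 -1 0" --pt "0 0 -3 0" --pt "0 0 -4 0" --pt "0 0 -4 0" --pt "0 0 -4 0" --pt "-2 0.2 0 0" --pt "-4 0.3 0 0" --pt "-4 0.3 0 0" --pt "-4 0.3 0 0" --pt "-4 0.3 0 0" --pt "-4 0.3 0 0" --pt "-4 0.3 0 0"

```text
clock: 5.88
eef_pos: [453.8, 41.8, 212.3]
tcp_rot: [3.14, -0.0, 1.568]
contact_force: [0.6, 0.1, -1.9]
opening: 0.65
```

drive_tool --pt "-4 0.3 0 0" --pt "-4 0.3 0 0" --pt "-3.5 0 0 0" --pt "-1.5 0 0 0" --pt "0 0 0 0" --pt "0 0 0 0" --pt "0 0 0 0"

```text
clock: 6.47
eef_pos: [459.6, -85.9, 211.7]
tcp_rot: [3.141, -0.0, 1.568]
contact_force: [0.4, -0.8, -1.4]
opening: 0.649
```

Run:
```python
from h import *
circles('wrist',90,112,(400,650,-220,30),20,None,'d1.png')
circles('scene',97,108,(400,650,-220,20),20)
circles('side',97,108,(400,650,-220,20),20,None,'d2.png')
circles('scene',130,210,(380,500,-150,-30),20)
```

```text
wrist 169 px [306. 109.] circ [504.1 -18. ] 19.5 z 98.5 108.1 [18. 17. 20.]
wrist 2221 px [438. 188.] circ [598.2 -76.2] 28.1 z 98.9 105.9 [88. 91. 91.]
wrist 640 px [257. 191.] circ [463.5 -89.5] 27.0 z 99.8 105.2 [114. 118. 117.]
wrist 375 px [366. 262.] circ [ 548.5 -143.4] 21.7 z 99.4 105.0 [96. 99. 98.]
scene 32 px [295. 165.] circ [ 538.8 -153.5] 27.2 z 100.4 103.0 [ 99. 103. 105.]
scene 57 px [270. 168.] circ [598.  -77.6] 27.3 z 100.8 104.1 [101. 104. 106.]
scene 65 px [308. 186.] circ [459.  -96.6] 27.4 z 100.8 105.8 [95. 99. 99.]
scene 40 px [277. 193.] circ [514.9 -13.4] 24.8 z 102.7 107.2 [41.  41.5 42. ]
side 49 px [272. 147.] circ [ 540.6 -154.8] 26.8 z 100.1 103.6 [124. 128. 130.]
side 51 px [250. 159.] circ [601.2 -78. ] 26.8 z 99.7 103.8 [134. 138. 140.]
side 62 px [295. 159.] circ [463.1 -96.9] 27.3 z 100.2 103.8 [119.5 123.  125. ]
scene 172 px [309. 171.] circ [449.  -78.9] 33.1 z 186.9 209.9 [84. 87. 88.]
```

View pics/d1.png

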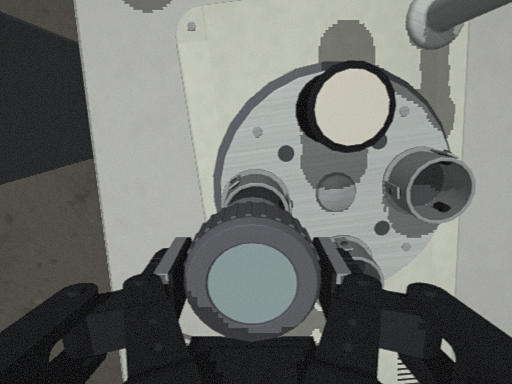

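The held cup is at about (255,285) in the wrist view, with its holder just above it at (257,191). The white reference is at (350,105) and the other holders at (438,188) and (366,262).

drive_tool --pt "-1.0 0.15 0 0" --pt "0 0 1.5 0" --pt "0 0 2 0" --pt "0 0 1 0" --pt "0 0 0.5 0" --pt "0 0 0 0" --pt "0 0 0 0" --pt "0 0 0 0"

```text
clock: 7.33
eef_pos: [461.8, -96.6, 162.0]
tcp_rot: [3.141, 0.0, 1.568]
contact_force: [-0.3, -0.8, -0.6]
opening: 0.651
```

Run:
```python
from h import *
print(r.sense()['eef_pos'])
im,d,P=grab('side');im2,_,_=grab('scene')
c=cv2.resize(im[120:200,250:350],None,fx=4,fy=5,interpolation=3);e=cv2.resize(im2[140:220,260:360],None,fx=4,fy=5,interpolation=3)
cv2.imwrite('pics/e1.png',np.hstack([c,e])[:,:,::-1])
```

```text
[461.77453049 -96.64171511 161.96378031]
```

View pics/e1.png

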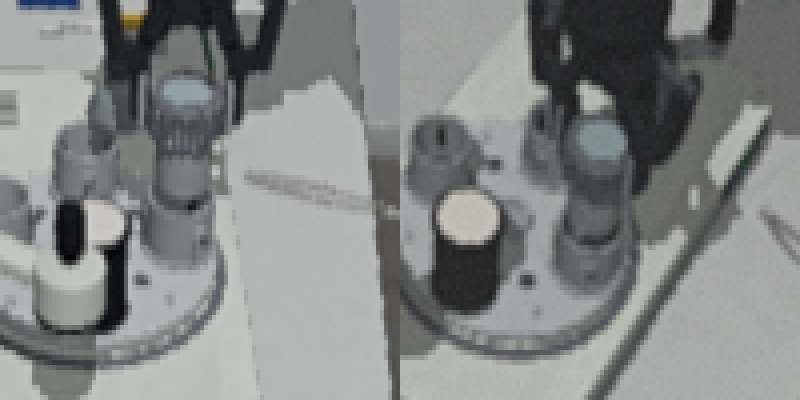

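The cup is centred over the near holder in both crops. I'm lowering it into the mouth.

drive_tool --pt "0 0 0.5 0" --pt "0 0 0.5 0" --pt "0 0 0.3 0" --pt "0 0 0 0" --pt "0 0 0 0"

```text
clock: 7.85
eef_pos: [461.2, -96.4, 148.0]
tcp_rot: [-3.141, -0.0, 1.568]
contact_force: [0.4, 1.3, -2.0]
opening: 0.65
```

drive_tool --pt "0 0 0.2 0" --pt "0 0 0 0" --pt "0 0 0 0"

```text
clock: 8.1
eef_pos: [461.4, -96.5, 146.3]
tcp_rot: [3.141, -0.0, 1.568]
contact_force: [2.0, 0.4, -1.7]
opening: 0.65
```

drive_tool --pt "0 0 0.1 0" --pt "0 0 0 0" --pt "0 0 0 0"

```text
clock: 8.35
eef_pos: [461.3, -96.5, 145.3]
tcp_rot: [3.141, 0.0, 1.568]
contact_force: [0.7, 0.7, -1.3]
opening: 0.65
```

drive_tool --pt "0 0 0.1 0" --pt "0 0 0 0" --pt "0 0 0 0"

```text
clock: 8.6
eef_pos: [461.3, -96.5, 144.3]
tcp_rot: [3.141, 0.0, 1.568]
contact_force: [0.4, 1.9, 0.5]
opening: 0.652
```

drive_tool --pt "0 0 0.1 0" --pt "0 0 0 0" --pt "0 0 0 0"

```text
clock: 8.85
eef_pos: [461.4, -96.5, 143.3]
tcp_rot: [3.141, -0.0, 1.568]
contact_force: [0.1, 2.7, 0.2]
opening: 0.653
```

drive_tool --pt "0 0 0.1 0" --pt "0 0 0 0" --pt "0 0 0 0"

```text
clock: 9.1
eef_pos: [461.5, -96.4, 142.3]
tcp_rot: [3.141, -0.0, 1.568]
contact_force: [2.2, 2.8, 1.2]
opening: 0.65
```

drive_tool --pt "0 0 0.1 0.1" --pt "0 0 0.03 0.12" --pt "0 0 0.03 0.12" --pt "0 0 0.03 0.12" --pt "0 0 0.03 0" --pt "0 0 0.03 -0.12" --pt "0 0 0.03 -0.12" --pt "0 0 0.03 -0.12" --pt "0 0 0.03 -0.1" --force 120

```text
clock: 9.85
eef_pos: [461.4, -96.6, 139.0]
tcp_rot: [3.141, 0.0, 1.578]
contact_force: [1.7, 1.1, 3.1]
opening: 0.645
```

drive_tool --pt "0 0 0.04 -0.12" --pt "0 0 0.04 -0.12" --pt "0 0 0.04 -0.12" --pt "0 0 0.04 -0.12" --pt "0 0 0.04 0.12" --pt "0 0 0.04 0.12" --pt "0 0 0.04 0.12" --pt "0 0 0.04 0.12" --pt "0 0 0.04 0.12" --pt "0 0 0.04 0.12" --pt "0 0 0.04 0.12" --pt "0 0 0.04 0.12"

```text
clock: 10.85
eef_pos: [461.3, -96.4, 134.7]
tcp_rot: [3.141, -0.0, 1.087]
contact_force: [-0.4, 4.0, 9.9]
opening: 0.647
```

Run:
```python
from h import *
im,d,P=grab('side');im2,_,_=grab('scene')
c=cv2.resize(im[120:200,250:350],None,fx=4,fy=5,interpolation=3);e=cv2.resize(im2[140:220,260:360],None,fx=4,fy=5,interpolation=3)
cv2.imwrite('pics/e2.png',np.hstack([c,e])[:,:,::-1]); print(r.sense()['wrist_torque'])
circles('side',110,190,(430,490,-130,-60),30)
circles('scene',110,190,(430,490,-130,-60),30)
```

```text
[-0.2897401  -0.35195348 -0.33518368]
side 395 px [297. 147.] circ [459.1 -91.6] 37.7 z 146.1 189.9 [77. 79. 84.]
scene 269 px [307. 176.] circ [457.5 -93.9] 37.2 z 146.6 189.9 [74. 76. 79.]
```

View pics/e2.png

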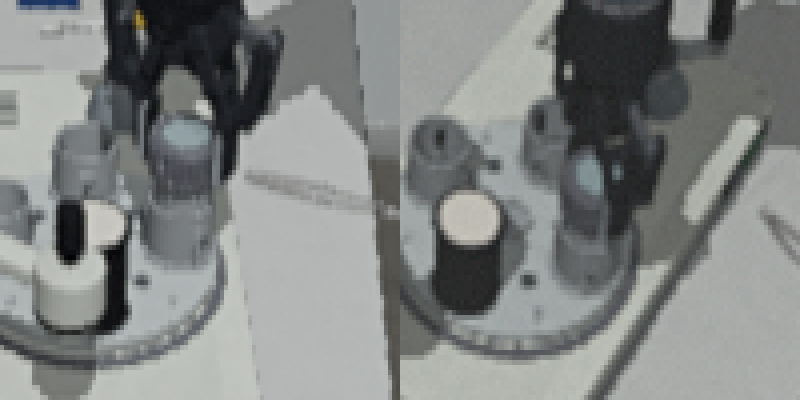

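The cup is about halfway down with its lid still above the rim, so the twisting press is working.

drive_tool --pt "0 0 0.03 -0.12" --pt "0 0 0.03 -0.12" --pt "0 0 0.03 -0.12" --pt "0 0 0.03 -0.12" --pt "0 0 0.03 -0.12" --pt "0 0 0.03 -0.12" --pt "0 0 0.03 -0.12" --pt "0 0 0.03 -0.12" --pt "0 0 0.03 0.12" --pt "0 0 0.03 0.12" --pt "0 0 0.03 0.12" --pt "0 0 0.03 0.12"

```text
clock: 12.05
eef_pos: [461.3, -96.3, 130.6]
tcp_rot: [3.141, -0.0, 1.567]
contact_force: [2.3, 5.0, 2.6]
opening: 0.644
```

drive_tool --pt "0 0 0.03 0.12" --pt "0 0 0.03 0.12" --pt "0 0 0.03 0.12" --pt "0 0 0.03 0.12" --pt "0 0 0.03 -0.12" --pt "0 0 0.03 -0.12" --pt "0 0 0.03 -0.12" --pt "0 0 0.03 -0.12" --pt "0 0 0.03 -0.12" --pt "0 0 0.03 -0.12" --pt "0 0 0.03 -0.12" --pt "0 0 0.03 -0.12"

```text
clock: 13.05
eef_pos: [461.5, -97.3, 127.2]
tcp_rot: [-3.142, 0.001, 2.058]
contact_force: [0.3, -3.2, 3.8]
opening: 0.642
```

```bash
cat >> h.py <<'E'
def lidtop(n,x,y,lo=120,hi=165):
    im,d,P=grab(n);X=cloud(P,d)
    hsv=cv2.cvtColor(im,cv2.COLOR_RGB2HSV)
    m=(d>0)&(np.hypot(X[...,0]-x,X[...,1]-y)<24)&(X[...,2]>lo)&(X[...,2]<hi)&(im[...,1].astype(int)>im[...,0]+8)
    print(n,m.sum(),'lid top z',np.median(X[m],0).round(1), 'spread',X[m][:,2].std().round(1) if m.any() else None)
E
python3 - <<'E'
from h import *
print(r.sense()['eef_pos'])
for n in('wrist','side','scene'): lidtop(n,461,-96)
E
```

```text
[461.49699317 -97.34115107 127.18206372]
wrist 5659 lid top z [461.  -97.5 137.3] spread 0.6
side 61 lid top z [463.9 -96.7 134.9] spread 0.9
scene 77 lid top z [462.5 -98.7 135.5] spread 1.3
```

drive_tool --pt "0 0 0.03 0.12" --pt "0 0 0.03 0.12" --pt "0 0 0.03 0.12" --pt "0 0 0.03 0.12" --pt "0 0 0.03 0.12" --pt "0 0 0.03 0.12" --pt "0 0 0.03 0.12" --pt "0 0 0.03 0.12" --pt "0 0 0.03 -0.12" --pt "0 0 0.03 -0.12" --pt "0 0 0.03 -0.12" --pt "0 0 0.03 -0.12"

```text
clock: 14.2
eef_pos: [462.3, -97.2, 123.8]
tcp_rot: [3.139, 0.001, 1.571]
contact_force: [1.2, -3.6, 4.6]
opening: 0.64
```

drive_tool --pt "0 0 0.03 -0.12" --pt "0 0 0.03 -0.12" --pt "0 0 0.03 -0.12" --pt "0 0 0.03 -0.12" --pt "0 0 0.03 0.12" --pt "0 0 0.03 0.12" --pt "0 0 0.03 0.12" --pt "0 0 0.03 0.12" --pt "0 0 0.03 0.12" --pt "0 0 0.03 0.12" --pt "0 0 0.03 0.12" --pt "0 0 0.03 0.12"

```text
clock: 15.2
eef_pos: [461.9, -96.0, 119.9]
tcp_rot: [3.141, -0.001, 1.08]
contact_force: [5.8, 3.6, 2.0]
opening: 0.645
```

drive_tool --pt "0 0 0.02 -0.12" --pt "0 0 0.02 -0.12" --pt "0 0 0.02 -0.12" --pt "0 0 0.02 -0.12"

```text
clock: 15.53
eef_pos: [462.1, -97.1, 119.3]
tcp_rot: [3.14, 0.001, 1.571]
contact_force: [-2.0, -6.3, 4.6]
opening: 0.647
```

drive_tool --pt "0 0 0.02 -0.12" --pt "0 0 0.02 -0.12" --pt "0 0 0.02 -0.12" --pt "0 0 0.02 -0.12"

```text
clock: 15.87
eef_pos: [461.6, -97.3, 118.4]
tcp_rot: [3.142, 0.002, 2.051]
contact_force: [-1.4, -7.0, 6.0]
opening: 0.644
```

drive_tool --pt "0 0 0.02 0.12" --pt "0 0 0.02 0.12" --pt "0 0 0.02 0.12" --pt "0 0 0.02 0.12"

```text
clock: 16.2
eef_pos: [461.8, -96.0, 117.8]
tcp_rot: [3.14, -0.001, 1.559]
contact_force: [1.2, 6.2, 8.6]
opening: 0.645
```

drive_tool --pt "0 0 0.02 0.12" --pt "0 0 0.02 0.12" --pt "0 0 0.02 0.12" --pt "0 0 0.02 0.12"

```text
clock: 16.53
eef_pos: [462.0, -95.9, 117.1]
tcp_rot: [3.14, -0.001, 1.08]
contact_force: [1.4, 6.8, 8.8]
opening: 0.643
```

Run:
```python
from h import *
print(r.sense()['eef_pos'],r.sense()['contact_force'])
for n in('wrist','side','scene'): lidtop(n,461,-96)
```

```text
[462.04767145 -95.89399923 117.14309853] [1.35424102 6.7856661  8.78801792]
wrist 5598 lid top z [460.2 -96.1 127.3] spread 0.6
side 62 lid top z [463.5 -96.7 125.4] spread 1.2
scene 44 lid top z [465.1 -93.9 125.9] spread 1.2
```

drive_tool --pt "0 0 0.02 -0.12" --pt "0 0 0.02 -0.12" --pt "0 0 0.02 -0.12" --pt "0 0 0.02 -0.12"

```text
clock: 17.02
eef_pos: [462.2, -97.5, 116.7]
tcp_rot: [3.139, 0.002, 1.571]
contact_force: [-1.2, -5.8, 13.0]
opening: 0.647
```

drive_tool --pt "0 0 0.01 -0.12" --pt "0 0 0.01 -0.12" --pt "0 0 0.01 -0.12" --pt "0 0 0.01 -0.12"

```text
clock: 17.35
eef_pos: [461.8, -97.5, 116.3]
tcp_rot: [3.141, 0.002, 2.051]
contact_force: [-3.3, -7.7, 15.0]
opening: 0.646
```

drive_tool --pt "0 0 0.01 0.12" --pt "0 0 0.01 0.12" --pt "0 0 0 0.12" --pt "0 0 0 0.12" --pt "0 0 0 0.12" --pt "0 0 0 0.12" --pt "0 0 0 0.12" --pt "0 0 0 0.12" --pt "0 0 0 0"

```text
clock: 18.1
eef_pos: [462.5, -96.6, 116.3]
tcp_rot: [3.139, -0.001, 1.078]
contact_force: [-1.4, -1.7, 13.6]
opening: 0.648
```

drive_tool --pt "0 0 0 -0.12" --pt "0 0 0 -0.12" --pt "0 0 0 -0.12" --pt "0 0 0 -0.12" --pt "0 0 0 0"

```text
clock: 18.52
eef_pos: [462.2, -97.0, 116.2]
tcp_rot: [3.139, 0.001, 1.573]
contact_force: [-1.0, 1.2, 15.3]
opening: 0.64
```

Run:
```python
from h import *
print(r.sense()['eef_pos'],r.sense()['contact_force'])
for n in('wrist','side','scene'): lidtop(n,461,-96)
im,d,P=grab('side');im2,_,_=grab('scene')
c=cv2.resize(im[120:200,250:350],None,fx=4,fy=5,interpolation=3);e=cv2.resize(im2[140:220,260:360],None,fx=4,fy=5,interpolation=3)
cv2.imwrite('pics/e3.png',np.hstack([c,e])[:,:,::-1])
```

```text
[462.20541341 -96.98476056 116.23854816] [-1.01798425  1.17608156 15.26945721]
wrist 5630 lid top z [461.2 -97.3 126.4] spread 0.6
side 61 lid top z [463.7 -96.2 124.1] spread 1.2
scene 78 lid top z [462.4 -99.5 124.8] spread 1.4
```

View pics/e3.png

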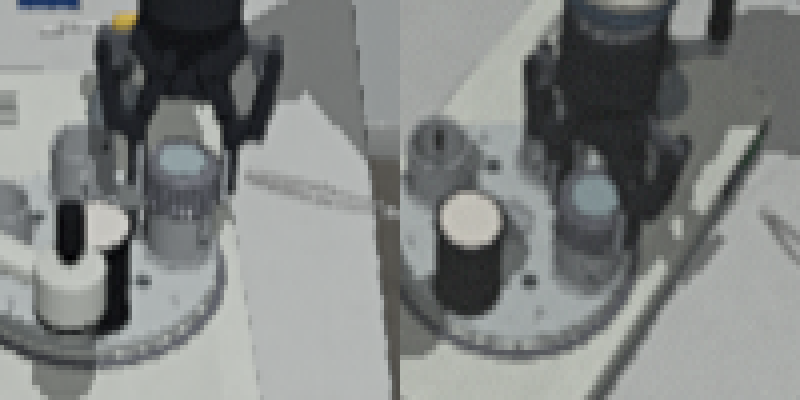

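The lid is down on the sleeve, and the force holds at 15 N through a full twist, so this cup is home. I'm releasing it and going for the second.

drive_tool --pt "0 0 -0.1 0" --pt "0 0 0 0" --pt "0 0 0 0" --pt "0 0 0 0" --pt "0 0 0 0" --pt "0 0 0 0" --pt "0 0 0 0" --jaw 0

```text
clock: 19.35
eef_pos: [461.1, -96.5, 115.9]
tcp_rot: [-3.141, -0.0, 1.567]
contact_force: [-0.2, 0.9, 0.2]
opening: 1.001
```

drive_tool --pt "0 0 -1 0" --pt "0 0 -2 0" --pt "0 0 -4 0" --pt "0 0 -4 0" --pt "0 0 0 0" --pt "4 0 0 0" --pt "4 0 0 0" --pt "4 0 0 0" --pt "4 0 0 0" --pt "4 0 0 0" --pt "4 0 0 0" --pt "4 0 0 0"

```text
clock: 20.35
eef_pos: [461.7, 185.5, 227.0]
tcp_rot: [3.141, -0.0, 1.568]
contact_force: [1.4, -0.2, 0.0]
opening: 0.999
```

drive_tool --pt "4 1 0 0" --pt "4 3 0 0" --pt "3 3 0 0" --pt "0 3 0 0" --pt "0 1 0 0" --pt "0 0 0 0" --pt "0 0 0 0"

```text
clock: 20.93
eef_pos: [566.3, 285.3, 226.0]
tcp_rot: [-3.14, 0.001, 1.567]
contact_force: [0.0, 0.6, -0.0]
opening: 1.0
```

Run:
```python
from h import *
circles('wrist',58,70,(300,750,150,450),100,None,'f1.png')
circles('side',58,70,(300,750,150,450),100)
for n in('side','scene'): lidtop(n,461,-96); circles(n,97,108,(400,650,-220,20),20)
```

```text
wrist 1458 px [402.  71.] circ [682.2 380.4] 30.7 z 66.3 70.0 [124. 127. 123.]
wrist 3042 px [285. 164.] circ [595.3 304.2] 29.1 z 64.0 67.3 [79. 80. 84.]
wrist 2192 px [326. 265.] circ [640.  203.7] 28.8 z 63.6 66.7 [130.  35.  34.]
side 283 px [216. 230.] circ [643.1 204.1] 29.0 z 61.5 64.4 [169.  87.  87.]
side 394 px [225. 263.] circ [596.8 305.7] 29.0 z 61.5 64.9 [118.5 122.  128.5]
side 206 px [176. 283.] circ [684.3 379.3] 30.4 z 63.8 69.3 [169.  172.5 171.5]
side 64 lid top z [464.8 -96.  127.4] spread 1.1
side 53 px [271. 148.] circ [ 543.4 -154. ] 27.1 z 100.3 103.4 [ 99. 103. 104.]
side 45 px [295. 161.] circ [464.3 -85.6] 25.7 z 102.4 107.9 [64. 66. 70.]
scene 74 lid top z [464.7 -99.1 127.8] spread 1.5
scene 58 px [299. 164.] circ [ 540.7 -155.7] 27.5 z 100.7 104.9 [74. 77. 77.]
scene 58 px [270. 169.] circ [599.4 -75.9] 27.1 z 100.2 104.2 [70.  72.5 73. ]
scene 25 px [307. 189.] circ [453.5 -87.2] 23.1 z 101.9 107.5 [79. 82. 82.]
scene 42 px [277. 193.] circ [515.7 -14. ] 25.2 z 102.5 107.7 [37.  38.  37.5]
```

drive_tool --pt "1.9 2.95 0 0" --pt "0 0 3 0" --pt "0 0 4 0" --pt "0 0 4 0" --pt "0 0 3 0" --pt "0 0 2 0" --pt "0 0 1.0 0" --pt "0 0 0.4 0" --pt "0 0 0 0" --pt "0 0 0 0"

```text
clock: 22.07
eef_pos: [597.3, 305.3, 53.6]
tcp_rot: [3.14, -0.001, 1.568]
contact_force: [0.7, -0.3, -0.4]
opening: 1.001
```

drive_tool --pt "0 0 0 0" --pt "0 0 0 0" --pt "0 0 0 0" --pt "0 0 0 0" --pt "0 0 0 0" --pt "0 0 0 0" --pt "0 0 0 0" --pt "0 0 0 0" --jaw 1 --force 120

```text
clock: 22.73
eef_pos: [597.3, 305.5, 54.3]
tcp_rot: [3.139, -0.001, 1.568]
contact_force: [-2.6, -0.9, 10.1]
opening: 0.644
```

drive_tool --pt "0 0 -1 0" --pt "0 0 -3 0" --pt "0 0 -4 0" --pt "0 0 -4 0" --pt "0 0 -4 0" --pt "0 0 -1 0" --pt "0 0 0 0"

```text
clock: 23.32
eef_pos: [598.4, 305.9, 227.3]
tcp_rot: [3.134, -0.004, 1.568]
contact_force: [0.7, -0.3, -2.1]
opening: 0.643
```

drive_tool --pt "-1 -2.5 0 0" --pt "-2.5 -3 0 0" --pt "-2.5 -3 0 0" --pt "-2.5 -3 0 0" --pt "-2.5 -3 0 0" --pt "-3 -2.5 0 0" --pt "-4 0 0 0" --pt "-4 0 0 0" --pt "-4 0 0 0" --pt "-4 0 0 0" --pt "-4 0 0 0" --pt "-3 0 0 0"

```text
clock: 24.32
eef_pos: [423.6, -67.0, 220.8]
tcp_rot: [-3.139, 0.0, 1.567]
contact_force: [0.9, 0.2, -1.9]
opening: 0.647
```

drive_tool --pt "-2 2 0 0" --pt "-2 3 0 0" --pt "-2 3 0 0" --pt "-1 2 0 0" --pt "0 1 0 0" --pt "0 0 0 0" --pt "0 0 0 0"

```text
clock: 24.9
eef_pos: [533.6, -134.1, 220.5]
tcp_rot: [-3.138, -0.001, 1.568]
contact_force: [-0.5, 0.2, -1.8]
opening: 0.643
```

Run:
```python
from h import *
print(r.sense()['eef_pos'])
circles('wrist',90,108,(400,650,-220,30),200,None,'g1.png')
for n in('wrist','side','scene'): lidtop(n,461,-96,115,140)
circles('wrist',115,140,(400,650,-150,30),200)
for n in('side','scene'):circles(n,97,108,(400,650,-220,20),20)
```

```text
[ 533.62562674 -134.12510874  220.54937744]
wrist 1601 px [345. 120.] circ [599.3 -75.6] 28.7 z 100.0 106.0 [106. 109. 107.]
wrist 358 px [271. 197.] circ [ 546.1 -141.2] 20.5 z 99.4 106.3 [102. 106. 106.]
wrist 2230 lid top z [462.5 -97.2 129.6] spread 0.7
side 59 lid top z [464.7 -97.9 127.5] spread 0.9
scene 74 lid top z [464.  -99.7 127.9] spread 1.4
wrist 5867 px [230.  35.] circ [519.1 -18.1] 28.4 z 128.0 130.8 [202. 201. 191.]
wrist 5609 px [150. 155.] circ [462.4 -97.4] 29.1 z 129.6 133.0 [ 96.  98. 103.]
side 55 px [271. 148.] circ [ 542.4 -155.5] 27.1 z 100.1 103.8 [118. 122. 124.]
side 52 px [250. 159.] circ [602.6 -75.9] 26.9 z 99.9 103.1 [137.5 142.  143. ]
side 40 px [294. 161.] circ [464.3 -86.9] 25.8 z 103.0 108.0 [79. 81. 87.]
scene 55 px [299. 164.] circ [ 541.2 -156.7] 27.9 z 100.7 104.4 [ 97. 101. 102.]
scene 64 px [269. 169.] circ [596.6 -75.9] 28.1 z 100.6 104.5 [100.  103.5 104. ]
scene 30 px [308. 189.] circ [453.8 -88.4] 23.3 z 102.3 107.8 [82.5 86.  86. ]
scene 43 px [277. 193.] circ [515.6 -14. ] 25.2 z 102.8 107.7 [41. 42. 41.]
```

View pics/g1.png

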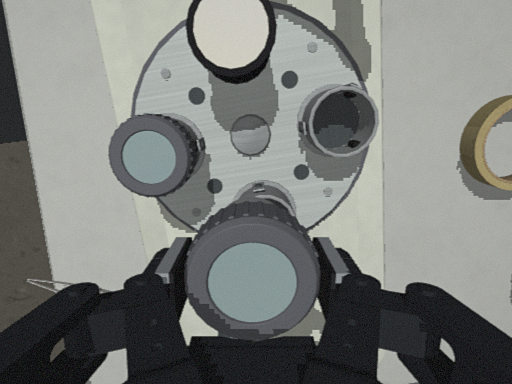

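The seated cup's lid top measures 129.6 mm (nominal 129), so it is home. The next target is the open holder just ahead of the held cup, at (271,197).

drive_tool --pt "-1.2 0.4 0 0" --pt "-1.0 0.4 0 0" --pt "0 0 2 0" --pt "0 0 2.4 0" --pt "0 0 1.0 0" --pt "0 0 0.6 0" --pt "0 0 0 0" --pt "0 0 0 0" --pt "0 0 0 0"

```text
clock: 26.0
eef_pos: [543.8, -157.2, 163.1]
tcp_rot: [3.14, 0.0, 1.568]
contact_force: [-0.2, 0.2, -1.9]
opening: 0.642
```

drive_tool --pt "0 0 0.4 0" --pt "0 0 0.4 0" --pt "0 0 0.2 0" --pt "0 0 0 0" --pt "0 0 0 0"

```text
clock: 26.42
eef_pos: [542.9, -156.8, 152.0]
tcp_rot: [-3.141, -0.0, 1.568]
contact_force: [0.1, -0.0, -2.4]
opening: 0.639
```

drive_tool --pt "0 -0.1 0.3 0" --pt "0 0 0.2 0" --pt "0 0 0.1 0" --pt "0 0 0 0" --pt "0 0 0 0"

```text
clock: 26.83
eef_pos: [542.1, -156.8, 146.0]
tcp_rot: [3.141, -0.0, 1.568]
contact_force: [1.0, 2.8, -1.4]
opening: 0.643
```

drive_tool --pt "0 0 0.1 0" --pt "0 0 0.1 0" --pt "0 0 0 0" --pt "0 0 0 0"

```text
clock: 27.17
eef_pos: [542.3, -157.0, 144.3]
tcp_rot: [3.141, 0.0, 1.568]
contact_force: [1.1, 2.0, 1.3]
opening: 0.645
```

drive_tool --pt "0.05 0 0.03 0.12" --pt "0 0 0.03 0.12" --pt "0 0 0.03 0.12" --pt "0 0 0.03 0.12" --pt "0 0 0.03 -0.12" --pt "0 0 0.03 -0.12" --pt "0 0 0.03 -0.12" --pt "0 0 0.03 -0.12" --pt "0 0 0.03 -0.12" --pt "0 0 0.03 -0.12" --pt "0 0 0.03 -0.12" --pt "0 0 0.03 -0.12"

```text
clock: 28.17
eef_pos: [541.2, -156.3, 140.3]
tcp_rot: [-3.14, -0.001, 2.054]
contact_force: [-1.3, 1.9, 2.0]
opening: 0.642
```

drive_tool --pt "0 0 0.03 0.12" --pt "0 0 0.03 0.12" --pt "0 0 0.03 0.12" --pt "0 0 0.03 0.12" --pt "0 0 0.03 0.12" --pt "0 0 0.03 0.12" --pt "0 0 0.03 0.12" --pt "0 0 0.03 0.12" --pt "0 0 0.03 -0.12" --pt "0 0 0.03 -0.12" --pt "0 0 0.03 -0.12" --pt "0 0 0.03 -0.12"

```text
clock: 29.17
eef_pos: [542.4, -156.5, 137.7]
tcp_rot: [3.141, 0.0, 1.573]
contact_force: [-1.8, 3.0, 8.3]
opening: 0.645
```

drive_tool --pt "0 0 0.03 -0.12" --pt "0 0 0.03 -0.12" --pt "0 0 0.03 -0.12" --pt "0 0 0.03 -0.12" --pt "0 0 0.03 0.12" --pt "0 0 0.03 0.12" --pt "0 0 0.03 0.12" --pt "0 0 0.03 0.12" --pt "0 0 0.03 0.12" --pt "0 0 0.03 0.12" --pt "0 0 0.03 0.12" --pt "0 0 0.03 0.12"

```text
clock: 30.17
eef_pos: [541.6, -156.9, 133.9]
tcp_rot: [-3.142, 0.001, 1.083]
contact_force: [-2.7, 1.3, 6.1]
opening: 0.644
```

drive_tool --pt "0 0 0.03 -0.12" --pt "0 0 0.03 -0.12" --pt "0 0 0.03 -0.12" --pt "0 0 0.03 -0.12" --pt "0 0 0.03 -0.12" --pt "0 0 0.03 -0.12" --pt "0 0 0.03 -0.12" --pt "0 0 0.03 -0.12" --pt "0 0 0.03 0.12" --pt "0 0 0.03 0.12" --pt "0 0 0.03 0.12" --pt "0 0 0.03 0.12"

```text
clock: 31.17
eef_pos: [540.9, -156.5, 129.6]
tcp_rot: [-3.139, 0.0, 1.563]
contact_force: [-2.9, 3.0, 2.5]
opening: 0.646
```

drive_tool --pt "0 0 0.03 0.12" --pt "0 0 0.03 0.12" --pt "0 0 0.03 0.12" --pt "0 0 0.03 0.12" --pt "0 0 0.03 -0.12" --pt "0 0 0.03 -0.12" --pt "0 0 0.03 -0.12" --pt "0 0 0.03 -0.12" --pt "0 0 0.03 -0.12" --pt "0 0 0.03 -0.12" --pt "0 0 0.03 -0.12" --pt "0 0 0.03 -0.12"

```text
clock: 32.17
eef_pos: [542.7, -156.4, 126.6]
tcp_rot: [3.14, 0.001, 2.053]
contact_force: [3.0, 3.3, 3.4]
opening: 0.639
```

drive_tool --pt "0 0 0.03 0.12" --pt "0 0 0.03 0.12" --pt "0 0 0.03 0.12" --pt "0 0 0.03 0.12" --pt "0 0 0.03 0.12" --pt "0 0 0.03 0.12" --pt "0 0 0.03 0.12" --pt "0 0 0.03 0.12" --pt "0 0 0.03 -0.12" --pt "0 0 0.03 -0.12" --pt "0 0 0.03 -0.12" --pt "0 0 0.03 -0.12"

```text
clock: 33.17
eef_pos: [543.0, -156.3, 123.1]
tcp_rot: [3.139, -0.0, 1.573]
contact_force: [2.1, 4.0, 2.3]
opening: 0.648
```

Run:
```python
from h import *
print(r.sense()['eef_pos'])
for n in('wrist','side','scene'): lidtop(n,541.5,-156)
```

```text
[ 543.04693807 -156.26125913  123.07422608]
wrist 5537 lid top z [ 542.  -156.7  132.2] spread 0.6
side 49 lid top z [ 543.4 -156.8  129.9] spread 0.9
scene 63 lid top z [ 542.5 -159.6  130.6] spread 1.5
```

drive_tool --pt "0 0 0.03 -0.12" --pt "0 0 0.03 -0.12" --pt "0 0 0.03 -0.12" --pt "0 0 0.03 -0.12" --pt "0 0 0.03 0.12" --pt "0 0 0.02 0.12" --pt "0 0 0.02 0.12" --pt "0 0 0.02 0.12" --pt "0 0 0.02 0.12" --pt "0 0 0.02 0.12" --pt "0 0 0.02 0.12" --pt "0 0 0.02 0.12"

```text
clock: 34.32
eef_pos: [540.4, -156.4, 119.2]
tcp_rot: [-3.139, 0.001, 1.079]
contact_force: [-3.6, 2.7, 5.4]
opening: 0.644
```

drive_tool --pt "0 0 0.02 -0.12" --pt "0 0 0.02 -0.12" --pt "0 0 0.02 -0.12" --pt "0 0 0.02 -0.12"

```text
clock: 34.65
eef_pos: [543.2, -156.7, 119.4]
tcp_rot: [3.139, 0.0, 1.569]
contact_force: [3.7, 5.3, 3.1]
opening: 0.645
```

drive_tool --pt "0 0 0.02 -0.12" --pt "0 0 0.02 -0.12" --pt "0 0 0.02 -0.12" --pt "0 0 0.02 -0.12"

```text
clock: 34.98
eef_pos: [543.5, -156.5, 118.8]
tcp_rot: [3.139, 0.001, 2.049]
contact_force: [3.7, 3.4, 7.1]
opening: 0.642
```

drive_tool --pt "0 0 0.02 0.12" --pt "0 0 0.02 0.12" --pt "0 0 0.02 0.12" --pt "0 0 0.02 0.12"

```text
clock: 35.32
eef_pos: [540.6, -156.6, 117.5]
tcp_rot: [-3.139, 0.0, 1.559]
contact_force: [-5.4, -0.1, 11.8]
opening: 0.647
```

drive_tool --pt "0 0 0.01 0.12" --pt "0 0 0.01 0.12" --pt "0 0 0.01 0.12" --pt "0 0 0.01 0.12"

```text
clock: 35.65
eef_pos: [541.0, -156.8, 117.4]
tcp_rot: [-3.14, 0.001, 1.079]
contact_force: [-5.3, 0.9, 12.5]
opening: 0.648
```

drive_tool --pt "0 0 0.01 -0.12" --pt "0 0 0.01 -0.12" --pt "0 0 0.01 -0.12" --pt "0 0 0.01 -0.12"

```text
clock: 35.98
eef_pos: [544.3, -156.7, 117.9]
tcp_rot: [3.137, 0.0, 1.568]
contact_force: [5.3, 4.0, 9.1]
opening: 0.645
```

drive_tool --pt "0 0 0 -0.12" --pt "0 0 0 -0.12" --pt "0 0 0 -0.12" --pt "0 0 0 -0.12" --pt "0 0 0 0.12" --pt "0 0 0 0.12" --pt "0 0 0 0.12" --pt "0 0 0 0.12" --pt "0 0 0 0"

```text
clock: 36.73
eef_pos: [542.1, -156.7, 117.3]
tcp_rot: [3.141, 0.0, 1.556]
contact_force: [-0.3, 3.6, 11.1]
opening: 0.642
```

Run:
```python
from h import *
print(r.sense()['eef_pos'])
for n in('wrist','side','scene'): lidtop(n,541.5,-156);lidtop(n,461,-96,115,140)
```

```text
[ 542.07226497 -156.66488923  117.32477689]
wrist 5518 lid top z [ 541.  -157.2  126.6] spread 0.6
wrist 6859 lid top z [465.5 -99.4 128.6] spread 0.7
side 51 lid top z [ 543.7 -154.9  124.5] spread 1.3
side 57 lid top z [465.  -97.7 126.5] spread 1.0
scene 64 lid top z [ 543.1 -158.5  125.3] spread 1.4
scene 72 lid top z [ 464.2 -101.9  126.8] spread 1.2
```

drive_tool --pt "0 0 0 0" --pt "0 0 0 0" --pt "0 0 0 0" --force 20

```text
clock: 37.28
eef_pos: [542.8, -156.5, 117.5]
tcp_rot: [3.14, -0.0, 1.563]
contact_force: [-0.0, 4.3, 11.1]
opening: 0.644
```

drive_tool --pt "0 0 0 0" --pt "0 0 0 0" --pt "0 0 0 0" --pt "0 0 0 0" --pt "0 0 0 0" --pt "0 0 0 0" --jaw 0

```text
clock: 37.78
eef_pos: [541.8, -156.5, 116.2]
tcp_rot: [-3.141, -0.0, 1.567]
contact_force: [-0.1, 0.3, 0.9]
opening: 0.998
```

Run:
```python
from h import *
for n in('wrist','side','scene'): lidtop(n,541.5,-156);lidtop(n,461,-96,115,140)
```

```text
wrist 5928 lid top z [ 541.1 -155.7  129.2] spread 0.6
wrist 6828 lid top z [465.7 -96.9 129.6] spread 0.7
side 48 lid top z [ 542.8 -155.1  127. ] spread 0.9
side 59 lid top z [464.4 -96.2 127.2] spread 1.1
scene 61 lid top z [ 541.9 -156.7  128.3] spread 1.6
scene 76 lid top z [463.5 -99.8 128. ] spread 1.8
```

drive_tool --pt "0 0 -1 0" --pt "0 0 -2 0" --pt "-1 0 -3 0" --pt "-2 0 -2 0" --pt "-2 0 0 0" --pt "0 0 0 0" --pt "0 0 0 0" --pt "0 0 0 0"

```text
clock: 38.75
eef_pos: [541.4, -206.0, 196.3]
tcp_rot: [-3.141, -0.001, 1.567]
contact_force: [-0.5, 0.4, 0.1]
opening: 1.002
```

Run:
```python
from h import *
print(r.sense()['eef_pos'])
im,d,P=grab('wrist','k1.png');X=cloud(P,d)
def pr(nm,x,y,r0,r1,lo,hi):
    q=np.hypot(X[...,0]-x,X[...,1]-y);m=(d>0)&(q>r0)&(q<r1)&(X[...,2]>lo)&(X[...,2]<hi);z=X[m][:,2]
    if m.sum(): 
        h,e=np.histogram(z,np.arange(lo,hi+.5,.5));i=h.argmax();print(nm,m.sum(),'mode',e[i]+.25,'pct',np.percentile(z,[10,50,90]).round(1))
pr('rim H2',599.5,-76,22,28,97,110)
pr('lid1',462.3,-97,0,18,115,140)
pr('lid1 ring',462.3,-97,22,28,115,140)
pr('lid2',541.5,-156,0,18,115,140)
pr('lid2 ring',541.5,-156,22,28,115,140)
pr('ref',519,-18,0,20,115,140)
pr('disc',530,-87,20,35,50,80)
```

```text
[ 541.37910304 -205.98881343  196.27056099]
rim H2 950 mode 103.25 pct [ 99.1 103.3 104.5]
lid1 3654 mode 129.75 pct [128.7 129.7 130.6]
lid1 ring 2398 mode 130.75 pct [128.2 130.5 131.6]
lid2 2944 mode 129.75 pct [128.9 129.8 130.7]
lid2 ring 2493 mode 130.75 pct [129.  130.6 131.7]
disc 4486 mode 66.75 pct [65.9 66.9 67.8]
```

View pics/k1.png

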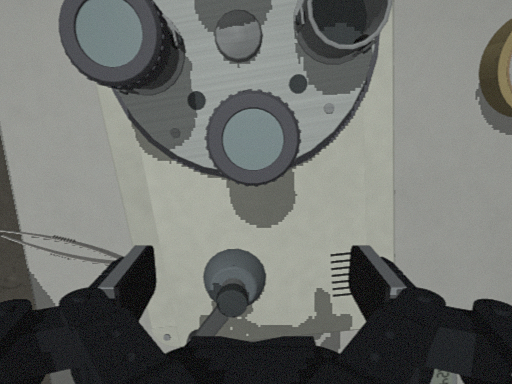

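Both lids and the open rim at (345,30) read about nominal: lid minus rim is 26.5–27 mm against 26. Both lids did rise on release, so I'll check with a gentle closed-finger press on lid 2 and compare the two lids.

drive_tool --pt "2 0 0 0" --pt "3 0 0 0" --pt "0 0 2 0" --pt "0 0 2 0" --pt "0 0 0 0" --pt "0 0 0 0" --pt "0 0 0.4 0" --pt "0 0 0.2 0" --pt "0 0 0 0" --pt "0 0 0 0" --jaw 1

```text
clock: 39.63
eef_pos: [542.2, -156.7, 150.9]
tcp_rot: [3.141, 0.0, 1.567]
contact_force: [0.4, -0.1, -0.6]
opening: 0.0
```

drive_tool --pt "0 0 0.2 0" --pt "0 0 0.1 0" --pt "0 0 0 0"

```text
clock: 39.88
eef_pos: [541.9, -156.5, 147.3]
tcp_rot: [-3.142, -0.0, 1.568]
contact_force: [-0.3, -0.2, -0.1]
opening: -0.002
```

drive_tool --pt "0 0 0.1 0" --pt "0 0 0 0"

```text
clock: 40.05
eef_pos: [542.3, -156.8, 146.6]
tcp_rot: [3.141, 0.001, 1.568]
contact_force: [-2.1, -1.3, 3.1]
opening: -0.001
```

drive_tool --pt "0 0 0.1 0" --pt "0 0 0 0" --pt "0 0 0 0"

```text
clock: 40.3
eef_pos: [542.5, -157.0, 146.0]
tcp_rot: [3.141, 0.001, 1.568]
contact_force: [-1.5, -2.1, 5.2]
opening: -0.0
```

drive_tool --pt "0 0 0.05 0" --pt "0 0 0 0" --pt "0 0 0 0"

```text
clock: 40.55
eef_pos: [542.6, -157.1, 145.7]
tcp_rot: [3.14, 0.001, 1.568]
contact_force: [-1.3, -2.5, 7.3]
opening: 0.002
```

Run:
```python
from h import *
s=r.sense();print(s['eef_pos'],s['contact_force'])
for n in('wrist','side','scene'): lidtop(n,541.5,-156);lidtop(n,461,-96,115,140)
```

```text
[ 542.58817423 -157.09871273  145.6915518 ] [-1.28194041 -2.51915567  7.33231231]
wrist 1467 lid top z [ 541.6 -146.6  128.2] spread 3.9
wrist 5591 lid top z [463.  -97.5 129.2] spread 0.7
side 37 lid top z [ 541.7 -151.4  126.1] spread 1.8
side 60 lid top z [464.8 -97.4 127.1] spread 1.0
scene 33 lid top z [ 534.  -149.3  127.8] spread 3.4
scene 67 lid top z [464.1 -99.5 127.3] spread 1.3
```

drive_tool --pt "0 0 0.05 0" --pt "0 0 0 0" --pt "0 0 0 0"

```text
clock: 41.1
eef_pos: [542.7, -157.2, 145.4]
tcp_rot: [3.14, 0.001, 1.568]
contact_force: [-1.3, -4.3, 9.5]
opening: -0.001
```

drive_tool --pt "0 0 0 0" --pt "0 0 0 0" --pt "0 0 0 0" --pt "0 0 0 0" --pt "0 0 0 0" --pt "0 0 0 0" --pt "0 0 0 0" --pt "0 0 0 0" --pt "0 0 0 0" --pt "0 0 0 0" --pt "0 0 0 0" --pt "0 0 0 0"

```text
clock: 42.1
eef_pos: [542.7, -157.2, 145.4]
tcp_rot: [3.14, 0.001, 1.568]
contact_force: [-2.1, -3.2, 9.0]
opening: 0.0
```

drive_tool --pt "0 0 -0.1 0" --pt "0 0 0 0" --pt "0 0 0 0"

```text
clock: 42.35
eef_pos: [542.5, -157.0, 146.1]
tcp_rot: [3.14, 0.001, 1.568]
contact_force: [-1.0, -2.4, 6.1]
opening: -0.0
```

drive_tool --pt "0 0 -0.1 0" --pt "0 0 0 0" --pt "0 0 0 0"

```text
clock: 42.6
eef_pos: [542.2, -156.6, 146.6]
tcp_rot: [3.141, 0.0, 1.568]
contact_force: [-0.1, -2.3, 4.2]
opening: -0.002
```

Pressing lid 2 at 9 N for 1 s gave no creep and fully elastic return, so both cups are home. Next is the head. I'm going up for a close look.

drive_tool --pt "0 0 -2 0" --pt "0 0 -4 0" --pt "0 0 -4 0" --pt "0 0 -3 0" --pt "3 0 0 0" --pt "4 0 0 0" --pt "4 0 0 0" --pt "4 0 0 0" --pt "1 0 0 0" --pt "0 0 0 0" --pt "0 0 0 0" --pt "0 0 0 0" --jaw 0

```text
clock: 43.6
eef_pos: [542.3, 2.8, 276.1]
tcp_rot: [-3.141, 0.0, 1.568]
contact_force: [0.5, -1.4, -0.6]
opening: 1.0
```

Run:
```python
from h import *
print(r.sense()['eef_pos'])
circles('wrist',182,215,(450,680,20,160),50,70,'m1.png')
circles('wrist',160,181,(450,680,20,160),50)
circles('scene',180,210,(450,680,20,160),10,70)
circles('side',180,210,(450,680,20,160),10,70)
```

```text
[542.34283604   2.84068981 276.09395628]
wrist 989 px [226.  67.] circ [526.1  94.3] 9.8 z 203.9 206.8 [30. 30. 31.]
wrist 6516 px [277. 100.] circ [562.6  75.1] 64.6 z 168.4 174.9 [165. 168. 157.]
scene 57 px [251. 186.] circ [523.7  94.2] 10.1 z 197.1 206.5 [40. 41. 40.]
side 69 px [267. 165.] circ [527.8  98. ] 9.3 z 193.9 203.6 [22. 23. 25.]
```

View pics/m1.png

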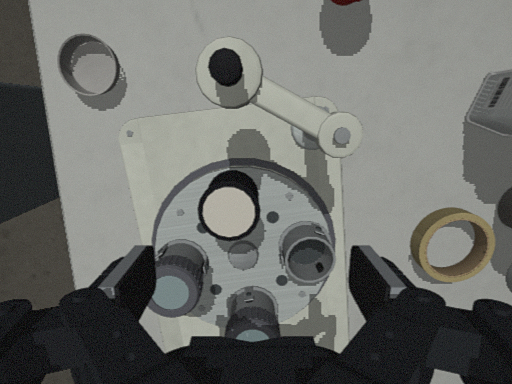

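Run:
```python
from h import *
P=cams.camera_params('wrist')
for z in (172,178): p=ray(P,342,135,z);print(p,np.hypot(p[0]-526.3,p[1]-95))
print(ray(P,226,67,204))
k=np.array([526.3,95.]);p=ray(P,342,135,175)[:2];a=np.arctan2(*(k-p)[::-1]);print('angle',a)
for t in (0,1.715): print(p+90*np.array([np.cos(a+t),np.sin(a+t)]))
```

```text
[605.11221873  52.37137495 172.        ] 89.60226277751808
[603.46578258  52.79001436 178.        ] 87.95590309370992
[526.91437023  93.54195367 204.        ]
angle 2.6434340392816895
[525.22725137  95.58348294]
[573.09407547 -31.84013597]
```

The black knob is at (226,67), which is (526,95) and about 204 mm high at its top. The pivot bolt is at (342,135), which is (605,52), 90 mm away as it should be. At the stop the head should sit over (573,-32).

drive_tool --pt "3 -0.5 0 0" --pt "4 -0.5 0 0" --pt "2.2 -0.6 0 0" --pt "0 0 0 0" --pt "0 0 0 0" --pt "0 0 2 0" --pt "0 0 3 0" --pt "0 0 2 0" --pt "0 0 1.2 0" --pt "0 0 0 0" --pt "0 0 0 0" --force 30

```text
clock: 44.72
eef_pos: [526.8, 94.4, 194.1]
tcp_rot: [-3.14, 0.0, 1.566]
contact_force: [1.0, -0.5, -0.2]
opening: 1.003
```

drive_tool --pt "0 0 0 0" --pt "0 0 0 0" --pt "0 0 0 0" --pt "0 0 0 0" --pt "0 0 0 0" --pt "0 0 0 0" --pt "0 0 0 0" --pt "0 0 0 0" --pt "0 0 0 0" --jaw 1

```text
clock: 45.47
eef_pos: [526.9, 95.7, 194.9]
tcp_rot: [3.141, -0.0, 1.568]
contact_force: [-1.9, -0.6, 6.3]
opening: 0.217
```

drive_tool --pt "-0.9 -0.42 0 -0.11" --pt "-0.9 -0.42 0 -0.11" --pt "-0.9 -0.42 0 -0.11" --pt "-0.9 -0.42 0 -0.11" --pt "0 0 0 0"

```text
clock: 45.88
eef_pos: [515.5, 56.5, 194.9]
tcp_rot: [-3.141, 0.0, 2.015]
contact_force: [-4.1, -0.3, 6.2]
opening: 0.217
```

drive_tool --pt "-0.9 -0.42 0 -0.11" --pt "-0.9 -0.42 0 -0.11" --pt "-0.9 -0.42 0 -0.11" --pt "-0.9 -0.42 0 -0.11" --pt "-0.9 -0.42 0 -0.11" --pt "0 0 0 0"

```text
clock: 46.38
eef_pos: [526.4, 8.0, 194.8]
tcp_rot: [-3.139, -0.0, 2.565]
contact_force: [-6.7, -3.7, 10.8]
opening: 0.219
```

drive_tool --pt "-0.9 -0.42 0 -0.11" --pt "-0.9 -0.42 0 -0.11" --pt "-0.9 -0.42 0 -0.11" --pt "-0.9 -0.42 0 -0.11" --pt "-0.9 -0.42 0 -0.11" --pt "0 0 0 0"

```text
clock: 46.88
eef_pos: [561.4, -27.7, 194.8]
tcp_rot: [-3.139, -0.001, 3.115]
contact_force: [-5.6, -8.9, 11.0]
opening: 0.225
```

drive_tool --pt "-0.8 -0.37 0 -0.1" --pt "-0.4 -0.18 0 -0.05" --pt "0 0 0 0"

```text
clock: 47.13
eef_pos: [573.0, -33.3, 194.9]
tcp_rot: [-3.138, -0.001, -3.021]
contact_force: [-3.9, -12.0, 8.6]
opening: 0.222
```

drive_tool --pt "-0.16 -0.07 0 -0.02" --pt "0 0 0 0" --pt "0 0 0 0"

```text
clock: 47.38
eef_pos: [573.2, -33.4, 194.9]
tcp_rot: [-3.139, -0.003, -3.005]
contact_force: [-9.3, -9.8, 11.0]
opening: 0.222
```

drive_tool --pt "-0.12 -0.06 0 0" --pt "0 0 0 0" --pt "0 0 0 0"

```text
clock: 47.63
eef_pos: [573.3, -33.4, 194.8]
tcp_rot: [-3.14, -0.006, -3.005]
contact_force: [-13.1, -9.5, 16.4]
opening: 0.22
```

The head is on its stop: it no longer moves and the force builds. Its position matches the predicted (573,-32). Releasing.

drive_tool --pt "0 0 0 0" --pt "0 0 0 0" --pt "0 0 0 0" --pt "0 0 0 0" --pt "0 0 0 0" --pt "0 0 -1 0" --pt "0 0 -2 0" --pt "0 0 -3 0" --pt "0 0 -2 0" --pt "0 0 0 0" --jaw 0

```text
clock: 48.47
eef_pos: [578.3, -31.9, 279.7]
tcp_rot: [-3.14, 0.007, -3.005]
contact_force: [0.5, 0.1, 0.3]
opening: 0.997
```

drive_tool --pt "0 0 0 0.122" --pt "0 0 0 0.122" --pt "0 0 0 0.122" --pt "0 0 0 0.122" --pt "0 0 0 0.122" --pt "0 0 0 0.122" --pt "0 0 0 0.122" --pt "0 0 0 0.122" --pt "0 0 0 0.122" --pt "0 0 0 0.122" --pt "0 0 0 0.122" --pt "0 0 0 0.122"

```text
clock: 49.47
eef_pos: [575.7, -31.8, 274.3]
tcp_rot: [-3.141, -0.0, 1.808]
contact_force: [1.0, -0.7, -0.1]
opening: 1.001
```

drive_tool --pt "-4 0 0 0.122" --pt "-4 -0.4 0 0.122" --pt "-4 -1 0 0" --pt "-4 -1 0 0" --pt "-4 -1 0 0" --pt "-4 -1 0 0" --pt "-4 -1 0 0" --pt "-3 -1 0 0" --pt "0 0 0 0" --pt "0 0 0 0" --pt "0 0 0 0"

```text
clock: 50.38
eef_pos: [526.0, -340.6, 274.1]
tcp_rot: [-3.141, -0.001, 1.569]
contact_force: [-1.0, 0.0, -1.2]
opening: 1.004
```

Run:
```python
from h import *
print(r.sense()['eef_pos'],r.sense()['tcp_rot'])
circles('wrist',125,165,(420,620,-420,-220),50,75,'n1.png')
circles('scene',120,165,(420,620,-420,-220),8,75)
circles('side',120,165,(420,620,-420,-220),8,75)
circles('side',182,210,(450,680,-150,160),10,70);circles('scene',182,210,(450,680,-150,160),10,70)
```

```text
[ 525.97083115 -340.5540135   274.14320779] [-3.14125440e+00 -7.07363531e-04  1.56911238e+00]
wrist 583 px [215. 179.] circ [ 494.2 -328.7] 10.9 z 144.9 149.3 [23. 23. 24.]
scene 42 px [341. 139.] circ [ 491.3 -327.4] 11.2 z 136.2 148.2 [37.  37.5 38. ]
side 41 px [289. 116.] circ [ 496.9 -327.3] 11.9 z 135.1 147.0 [24. 25. 27.]
side 47 px [255. 140.] circ [576.3 -26.2] 7.5 z 193.7 203.2 [19. 20. 22.]
scene 42 px [267. 157.] circ [572.  -30.4] 8.9 z 196.4 204.8 [39.  39.5 39.5]
```

View pics/n1.png

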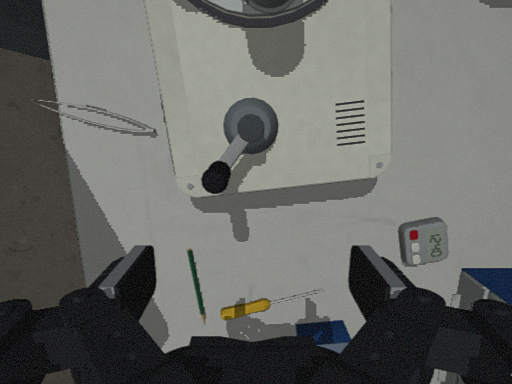

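Run:
```python
from h import *
P=cams.camera_params('wrist')
im,d,P=grab('wrist');X=cloud(P,d);print('hub',X[122:131,247:256].reshape(-1,3).mean(0))
for z in(90,100):
    p=ray(P,251,126,z);q=np.array([494.3,-328.2]);print(p,np.hypot(*(q-p[:2])),np.arctan2(*(q-p[:2])[::-1]))
print(ray(P,215,179,146))
```

```text
hub [ 524.64384312 -286.42344122   94.86167896]
[ 524.62911341 -286.61924826   90.        ] 51.466630315060506 -2.2009843325092375
[ 524.65905578 -286.20660438  100.        ] 51.81811983405005 -2.1967584097963577
[ 495.71215076 -326.08332026  146.        ]
```

The crank knob is at (215,179), which is (495,-327). The hub is at (251,126), which is (524.6,-286.4), 50 mm apart as it should be.

drive_tool --pt "1.3 -3.1 0 0" --pt "0 0 2 0" --pt "0 0 4 0" --pt "0 0 4 0" --pt "0 0 3 0" --pt "0 0 1.5 0" --pt "0 0 0.6 0" --pt "0 0 0 0" --pt "0 0 0 0" --pt "0 0 0 0" --force 60

```text
clock: 51.52
eef_pos: [496.2, -328.3, 125.0]
tcp_rot: [3.139, 0.001, 1.57]
contact_force: [0.7, -0.5, 0.4]
opening: 0.996
```

drive_tool --pt "0 0 0 0" --pt "0 0 0 0" --pt "0 0 0 0" --pt "0 0 0 0" --pt "0 0 0 0" --pt "0 0 0 0" --pt "0 0 0 0" --pt "0 0 0 0" --pt "0 0 0 0" --jaw 1

```text
clock: 52.27
eef_pos: [495.1, -328.0, 123.7]
tcp_rot: [-3.142, 0.0, 1.57]
contact_force: [-2.4, -0.8, 5.4]
opening: 0.24
```

Run:
```python
from h import *
s=r.sense();print(s['eef_pos'],s['contact_force'])
ax=np.array([524.6,-286.4]);p=np.array(s['eef_pos'][:2]);a=np.arctan2(*(p-ax)[::-1]);print('a',a,np.hypot(*(p-ax)))
circles('scene',118,140,(420,640,-200,25),40);circles('side',118,140,(420,640,-200,25),40)
import json
cum=0;prev=p; out=[]
for i in range(1,49):
    b=a-0.15*i; q=ax+50*np.array([np.cos(b),np.sin(b)]); d=np.round((q-prev)/10,2); prev=prev+d*10; out.append([round(d[1],2),round(d[0],2),0,0])
for k in range(0,48,12): print(json.dumps(out[k:k+12]))
```

```text
[ 495.06173378 -327.98334397  123.73688928] [-2.38676249 -0.7969529   5.40149742]
a -2.188427490474192 51.006702177750654
scene 199 px [300. 159.] circ [ 539.8 -153.9] 30.2 z 127.2 133.7 [ 95.  99. 103.]
scene 220 px [308. 180.] circ [460.5 -95.8] 28.9 z 127.4 132.0 [ 93.   95.5 102. ]
scene 203 px [277. 184.] circ [518.7 -17.8] 29.8 z 125.8 130.2 [175. 173. 166.]
side 168 px [271. 141.] circ [ 542.7 -154.7] 29.3 z 126.3 130.3 [110.  114.5 120. ]
side 184 px [295. 152.] circ [464.  -95.2] 29.0 z 126.4 130.3 [114.  121.  125.5]
side 189 px [273. 165.] circ [521.7 -18.6] 29.7 z 125.0 128.0 [183. 181. 176.]
[[0.56, -0.52, 0, 0], [0.56, -0.5, 0, 0], [0.63, -0.41, 0, 0], [0.68, -0.31, 0, 0], [0.72, -0.2, 0, 0], [0.74, -0.1, 0, 0], [0.75, 0.02, 0, 0], [0.74, 0.13, 0, 0], [0.71, 0.23, 0, 0], [0.67, 0.34, 0, 0], [0.61, 0.44, 0, 0], [0.53, 0.52, 0, 0]]
[[0.46, 0.6, 0, 0], [0.36, 0.66, 0, 0], [0.25, 0.7, 0, 0], [0.15, 0.74, 0, 0], [0.04, 0.74, 0, 0], [-0.08, 0.75, 0, 0], [-0.19, 0.73, 0, 0], [-0.29, 0.69, 0, 0], [-0.39, 0.63, 0, 0], [-0.48, 0.58, 0, 0], [-0.57, 0.49, 0, 0], [-0.63, 0.4, 0, 0]]
[[-0.68, 0.31, 0, 0], [-0.72, 0.2, 0, 0], [-0.75, 0.09, 0, 0], [-0.75, -0.02, 0, 0], [-0.73, -0.14, 0, 0], [-0.71, -0.24, 0, 0], [-0.67, -0.35, 0, 0], [-0.6, -0.44, 0, 0], [-0.54, -0.53, 0, 0], [-0.44, -0.6, 0, 0], [-0.36, -0.66, 0, 0], [-0.25, -0.7, 0, 0]]
[[-0.14, -0.74, 0, 0], [-0.03, -0.75, 0, 0], [0.08, -0.74, 0, 0], [0.2, -0.73, 0, 0], [0.29, -0.68, 0, 0], [0.4, -0.64, 0, 0], [0.49, -0.57, 0, 0], [0.57, -0.49, 0, 0], [0.63, -0.4, 0, 0], [0.69, -0.3, 0, 0], [0.72, -0.19, 0, 0], [0.75, -0.08, 0, 0]]
```

drive_tool --pt "0.56 -0.52 0 0" --pt "0.56 -0.5 0 0" --pt "0.63 -0.41 0 0" --pt "0.68 -0.31 0 0" --pt "0.72 -0.2 0 0" --pt "0.36 -0.06 0 0" --pt "0 0 0 0"

```text
clock: 52.95
eef_pos: [474.9, -292.3, 123.7]
tcp_rot: [-3.141, -0.0, 1.57]
contact_force: [-3.3, 0.1, 7.6]
opening: 0.238
```

Run:
```python
from h import *
s=r.sense();p=np.array(s['eef_pos'][:2]);ax=np.array([524.6,-286.4]);print(s['contact_force'],p,np.arctan2(*(p-ax)[::-1]),np.hypot(*(p-ax)))
circles('scene',118,130.5,(420,640,-200,30),40,None,'o1.png');circles('side',118,130.5,(420,640,-200,30),40)
```

```text
[-3.27730967  0.08189182  7.57643459] [ 474.87443107 -292.29261513] -3.023640013966102 50.07349716612163
scene 189 px [310. 169.] circ [ 482.2 -140.1] 30.2 z 127.2 130.5 [ 94.  99. 104.]
scene 96 px [267. 176.] circ [570.1 -31.4] 28.4 z 125.3 129.7 [74.  75.5 75. ]
scene 211 px [293. 187.] circ [475.6 -42.1] 29.0 z 127.1 130.5 [91. 94. 99.]
side 172 px [288. 145.] circ [ 487.5 -137.6] 28.5 z 126.2 130.5 [108. 111. 117.]
side 207 px [289. 161.] circ [480.3 -40.3] 28.7 z 126.3 130.1 [105. 109. 115.]
side 103 px [256. 163.] circ [574.5 -29.5] 27.3 z 124.3 128.6 [112. 111. 108.]
```

```bash
cat > c.py <<'E'
from h import *
import json,sys
s=r.sense();p=np.array(s['eef_pos'][:2]);ax=np.array([524.6,-286.4]);a=np.arctan2(*(p-ax)[::-1]);n=int(sys.argv[1]);tot=float(sys.argv[2])
print(p,a,np.hypot(*(p-ax)));out=[];prev=p.copy()
for i in range(1,n+1):
    b=a-tot*i/n;q=ax+50*np.array([np.cos(b),np.sin(b)]);d=np.round((q-prev)/10,2);prev=prev+d*10;out.append([round(d[1],2),round(d[0],2),0,0])
for k in range(0,n,12): print(json.dumps(out[k:k+12]))
E
python3 c.py 42 6.27
```

```text
[ 474.84961621 -292.30475647] -3.023457641564112 50.09956922233094
[[0.75, -0.02, 0, 0], [0.74, 0.08, 0, 0], [0.72, 0.18, 0, 0], [0.68, 0.3, 0, 0], [0.64, 0.39, 0, 0], [0.57, 0.48, 0, 0], [0.49, 0.56, 0, 0], [0.4, 0.63, 0, 0], [0.31, 0.68, 0, 0], [0.19, 0.72, 0, 0], [0.1, 0.74, 0, 0], [-0.03, 0.75, 0, 0]]
[[-0.13, 0.73, 0, 0], [-0.24, 0.71, 0, 0], [-0.34, 0.66, 0, 0], [-0.43, 0.6, 0, 0], [-0.53, 0.54, 0, 0], [-0.59, 0.45, 0, 0], [-0.66, 0.35, 0, 0], [-0.7, 0.26, 0, 0], [-0.73, 0.15, 0, 0], [-0.74, 0.03, 0, 0], [-0.74, -0.07, 0, 0], [-0.73, -0.18, 0, 0]]
[[-0.68, -0.29, 0, 0], [-0.64, -0.39, 0, 0], [-0.57, -0.48, 0, 0], [-0.5, -0.56, 0, 0], [-0.4, -0.62, 0, 0], [-0.31, -0.68, 0, 0], [-0.21, -0.72, 0, 0], [-0.09, -0.74, 0, 0], [0.01, -0.74, 0, 0], [0.13, -0.74, 0, 0], [0.23, -0.71, 0, 0], [0.34, -0.66, 0, 0]]
[[0.43, -0.61, 0, 0], [0.52, -0.54, 0, 0], [0.59, -0.45, 0, 0], [0.66, -0.36, 0, 0], [0.7, -0.26, 0, 0], [0.73, -0.15, 0, 0]]
```

drive_tool --pt "0.75 -0.02 0 0" --pt "0.74 0.08 0 0" --pt "0.72 0.18 0 0" --pt "0.68 0.3 0 0" --pt "0.64 0.39 0 0" --pt "0.57 0.48 0 0" --pt "0.49 0.56 0 0" --pt "0.4 0.63 0 0" --pt "0.31 0.68 0 0" --pt "0.19 0.72 0 0" --pt "0.1 0.74 0 0" --pt "-0.03 0.75 0 0"

```text
clock: 54.05
eef_pos: [529.4, -237.5, 123.6]
tcp_rot: [-3.14, 0.001, 1.57]
contact_force: [-7.5, -5.5, 7.3]
opening: 0.242
```

drive_tool --pt "-0.13 0.73 0 0" --pt "-0.24 0.71 0 0" --pt "-0.34 0.66 0 0" --pt "-0.43 0.6 0 0" --pt "-0.53 0.54 0 0" --pt "-0.59 0.45 0 0" --pt "-0.66 0.35 0 0" --pt "-0.7 0.26 0 0" --pt "-0.73 0.15 0 0" --pt "-0.74 0.03 0 0" --pt "-0.74 -0.07 0 0" --pt "-0.73 -0.18 0 0"

```text
clock: 55.05
eef_pos: [572.7, -301.6, 123.7]
tcp_rot: [3.141, -0.002, 1.57]
contact_force: [-0.5, 8.0, 7.8]
opening: 0.243
```

drive_tool --pt "-0.68 -0.29 0 0" --pt "-0.64 -0.39 0 0" --pt "-0.57 -0.48 0 0" --pt "-0.5 -0.56 0 0" --pt "-0.4 -0.62 0 0" --pt "-0.31 -0.68 0 0" --pt "-0.21 -0.72 0 0" --pt "-0.09 -0.74 0 0" --pt "0.01 -0.74 0 0" --pt "0.13 -0.74 0 0" --pt "0.23 -0.71 0 0" --pt "0.34 -0.66 0 0"

```text
clock: 56.05
eef_pos: [500.6, -331.3, 123.9]
tcp_rot: [3.137, 0.003, 1.57]
contact_force: [3.8, -7.2, -1.8]
opening: 0.243
```

drive_tool --pt "0.43 -0.61 0 0" --pt "0.52 -0.54 0 0" --pt "0.59 -0.45 0 0" --pt "0.66 -0.36 0 0" --pt "0.7 -0.26 0 0" --pt "0.73 -0.15 0 0" --pt "0 0 0 0" --pt "0 0 0 0"

```text
clock: 56.72
eef_pos: [474.9, -292.6, 123.7]
tcp_rot: [-3.141, -0.001, 1.57]
contact_force: [-3.9, 1.5, 8.6]
opening: 0.239
```

Run:
```python
from h import *
s=r.sense();p=np.array(s['eef_pos'][:2]);ax=np.array([524.6,-286.4]);print(s['contact_force'],p,np.arctan2(*(p-ax)[::-1]),np.hypot(*(p-ax)))
for n in('scene','side'):circles(n,118,130.5,(420,640,-200,30),40);circles(n,182,210,(450,680,-150,160),10,70)
im,d,P=grab('side');im2,_,_=grab('scene')
c=cv2.resize(im[100:200,220:320],None,fx=4,fy=5,interpolation=3);e=cv2.resize(im2[120:220,240:340],None,fx=4,fy=5,interpolation=3)
cv2.imwrite('pics/p1.png',np.hstack([c,e])[:,:,::-1])
```

```text
[-3.89020353  1.50611473  8.55295965] [ 474.89393252 -292.62285168] -3.0170476334079344 50.09408176074594
scene 189 px [310. 169.] circ [ 484.  -139.2] 28.5 z 127.2 130.5 [ 94.  97. 102.]
scene 98 px [267. 176.] circ [569.9 -30.2] 27.8 z 125.5 129.5 [72.  72.5 72. ]
scene 211 px [293. 187.] circ [475.6 -42.6] 29.1 z 127.1 130.5 [ 92.  94. 100.]
scene 42 px [267. 157.] circ [570.4 -31.1] 10.0 z 196.1 206.1 [39.  39.  39.5]
side 174 px [288. 145.] circ [ 488.9 -138.4] 29.6 z 126.5 130.4 [108.  112.  116.5]
side 206 px [289. 161.] circ [479.4 -40.5] 29.3 z 126.4 130.4 [104.5 108.  114.5]
side 104 px [256. 163.] circ [574.4 -28.1] 27.0 z 124.4 127.9 [112.5 112.5 109.5]
side 46 px [255. 140.] circ [575.7 -27.1] 7.8 z 194.4 203.2 [19. 20. 22.]
```

View pics/p1.png

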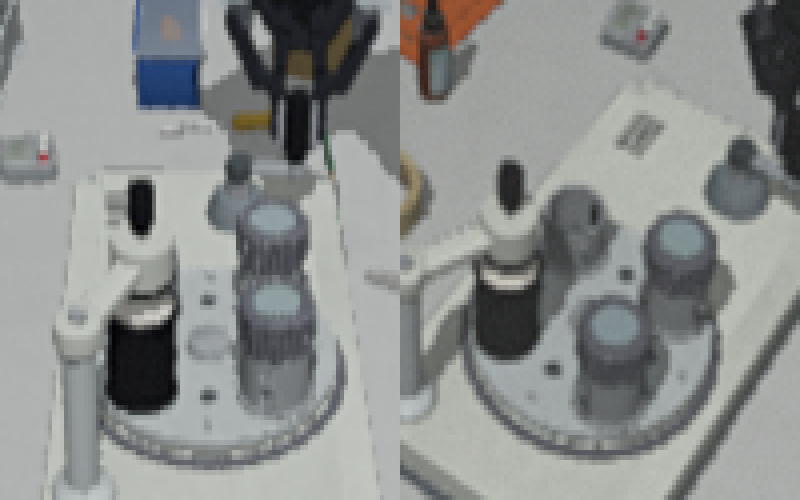

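The reference sits under the head within about 1.5 mm in both views, and both lids are down on their sleeves. I'm letting go of the crank and backing off.

drive_tool --pt "0 0 0 0" --pt "0 0 0 0" --pt "0 0 0 0" --pt "0 0 0 0" --pt "0 0 0 0" --pt "0 0 0 0" --pt "0 0 -1 0" --pt "0 0 -3 0" --pt "0 0 -4 0" --pt "0 0 -4 0" --pt "-4 0 0 0" --pt "-4 0 0 0" --jaw 0

```text
clock: 58.02
eef_pos: [477.0, -374.0, 248.1]
tcp_rot: [3.136, 0.004, 1.573]
contact_force: [0.4, -0.2, -1.6]
opening: 0.999
```

drive_tool --pt "-4 0 0 0" --pt "-3 0 0 0" --pt "0 0 0 0" --pt "0 0 0 0" --pt "0 0 0 0" --pt "0 0 0 0"

```text
clock: 58.52
eef_pos: [475.2, -442.1, 243.6]
tcp_rot: [-3.141, -0.001, 1.57]
contact_force: [-0.6, -0.0, 0.4]
opening: 0.999
```

Run:
```python
from h import *
print(r.sense()['eef_pos'],r.sense()['contact_force'])
for n in('scene','side'):circles(n,118,130.5,(420,640,-200,30),40);circles(n,182,210,(450,680,-150,160),10,70);circles(n,58,70,(300,750,150,450),100);lidtop(n,480,-41);lidtop(n,486,-139)
circles('side',118,165,(420,620,-420,-220),8,75);circles('scene',118,165,(420,620,-420,-220),8,75)
```

```text
[ 475.19273488 -442.12519132  243.5838039 ] [-0.62830722 -0.02504566  0.38496422]
scene 190 px [310. 169.] circ [ 483.7 -138.7] 28.9 z 127.1 130.3 [ 92.   95.5 100. ]
scene 99 px [267. 176.] circ [571. -31.] 28.1 z 125.0 129.0 [69. 69. 69.]
scene 206 px [294. 187.] circ [474.5 -41.1] 28.7 z 127.1 130.5 [90.  92.  97.5]
scene 43 px [267. 157.] circ [572.9 -29.4] 9.2 z 196.8 206.2 [38. 38. 38.]
scene 222 px [199. 218.] circ [638.9 203.2] 29.2 z 62.2 67.0 [144.  65.  65.]
scene 118 px [141. 244.] circ [681.7 378.2] 30.3 z 64.4 69.7 [147.  150.5 149.5]
scene 78 lid top z [479.6 -45.9 128. ] spread 1.6
scene 68 lid top z [ 487.1 -142.3  127.9] spread 1.3
side 172 px [288. 145.] circ [ 487.1 -139.5] 30.3 z 126.4 130.5 [106.  109.5 116. ]
side 208 px [289. 161.] circ [478.8 -41.9] 29.5 z 126.3 130.3 [103.  106.5 113. ]
side 102 px [256. 163.] circ [574.3 -28. ] 27.5 z 124.6 128.3 [113.  113.  108.5]
side 46 px [254. 140.] circ [576.3 -26.9] 7.4 z 194.2 203.1 [19. 21. 22.]
side 291 px [216. 230.] circ [642.5 204.9] 28.6 z 61.5 64.9 [161.  82.  82.]
side 203 px [176. 283.] circ [684.2 379.7] 30.5 z 64.0 68.4 [160. 164. 162.]
side 64 lid top z [480.5 -41.  127.4] spread 0.9
side 54 lid top z [ 488.6 -139.1  127.5] spread 1.0
side 40 px [294. 122.] circ [ 476.2 -287.5] 8.1 z 133.0 145.7 [19. 19. 21.]
scene 46 px [340. 146.] circ [ 472.8 -291.2] 10.3 z 136.3 148.1 [38.5 40.  39. ]
```

```bash
python3 -c "
from rig import job
print(job.sign_off())"
```

```text
the job is handed in; nothing more can be done
None
```

The reader is loaded and run as asked, and I handed the job in at about 59 s of the 210 s allowed. Sign-off gives no verdict. Only two grey cups were on the bench; I left the red look-alike alone.

- **Cups:** I twisted each one into its own holder until it stopped sinking. In the last look both lid tops were level with each other and nominal to about 1 mm. A 9 N press on the second lid for 1 s gave no creep and sprang back fully.
- **Head:** I swung it until it stopped moving and the force built up. It sits within about 2 mm of the place I had worked out for the stop.
- **Crank:** I turned it clockwise about 0.84 rad to bring the reference under the head, then 6.28 rad more. Both cups passed below the head without striking it. In the last look the reference and the head's knob agreed within about 2.5 mm in both views.
- **Untouched items:** The beaker and the red cup are where they were to within measuring error.

**Checks that disagreed:**
- **Press depth:** While I held the cups down at 11–15 N, the cameras read their lids 2.5–3.3 mm lower than after release. The neighbouring lid moved only about 1 mm during the second cup's press, and by the stated spring 15 N should push the carousel about 1 mm. I took the rest as elastic tilt, so the carousel stayed short of 3 mm by force, but the first cup's press (15 N) has no direct camera check.
- **Reference angle:** My bearings put it anywhere from dead on to about 0.05 rad past the read point.

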